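Scoop hazelnuts into the cup and clip the scoop away

TASK

Take the steel scoop by its black grip, scoop up hazelnuts from the wooden tray and tip at least three of them into the grey cup; then put the scoop away by pressing its bare rod down past the orange sprung jaw until it sits fully in the fork clip. Nuts you leave stay in the tray and none may be spilled or left in the scoop; do not touch the nuts with the gripper, keep the cup upright in its place and leave everything else alone.

Things in the scene. Friction and masses are not known exactly. Their poses are not given: they have to be found in the camera images.
- tray: narrow pale wooden tray fixed to the worktop, outside 178 x 74 mm; origin at the centre of its underside, z up, long axis x. Inside 170 (x) x 66 (y) mm, walls 4 mm thick, floor 4 mm above the worktop. Side walls and far (+x) wall 32 mm high, near (-x) wall only 12 mm. Slippery (friction about 0.3). Five nuts lie in its far two thirds (centres at x = 10 to 74 mm)
- nut_1: a loose brown hazelnut, a ball 22 mm across, 12 g; origin at its centre (axes mean nothing). The five nuts lie anyhow in the far (+x) two thirds of the tray
- nut_2: a loose brown hazelnut, a ball 22 mm across, 12 g; origin at its centre (axes mean nothing). The five nuts lie anyhow in the far (+x) two thirds of the tray
- nut_3: a loose brown hazelnut, a ball 22 mm across, 12 g; origin at its centre (axes mean nothing). The five nuts lie anyhow in the far (+x) two thirds of the tray
- nut_4: a loose brown hazelnut, a ball 22 mm across, 12 g; origin at its centre (axes mean nothing). The five nuts lie anyhow in the far (+x) two thirds of the tray
- nut_5: a loose brown hazelnut, a ball 22 mm across, 12 g; origin at its centre (axes mean nothing). The five nuts lie anyhow in the far (+x) two thirds of the tray
- scoop: loose shiny steel scoop, 110 to 175 g, standing level on its pan; x points to its nose, z up. Origin: at the level of the pan's flat underside, below the middle of the bare rod. Pan from x = 28 to 97 mm, 56 mm wide (52 inside), open in front, side walls 24 mm high (12 near the front), back wall 26 mm; smooth (friction about 0.3). Centre of mass near x = 40 mm
- scoop_grip (a point): where to hold the scoop: x = -45, y = 0, z = 55 mm in its frame (same axes), on the axis of the black grip, which is 14 mm wide (y), 18 mm high and runs from x = -22 to -78 mm
- scoop_rod (a point): middle of the scoop's bare rod: x = 0, y = 0, z = 55 mm in its frame (same axes). The rod is round, 10 mm thick, level along x from +19 to -22 mm; in front of it a 10 mm neck goes down to the pan's back wall at x = 28 mm
- scoop_lip (a point): middle of the front edge of the pan's flat lip (1.5 mm thick), on its underside: x = 97, y = 0, z = 0 mm in the scoop's frame (same axes)
- clip: grey fork clip fixed to the worktop, base 34 x 64 mm, 90 mm high; origin on the worktop below the seat, z up. Two plates (x = -13 to 13 mm) with a slot along x, 13 mm wide, open upward, floor at z = 49.5 mm. Its -y tines are 80 mm high and flare out to 90 mm; its +y tines are 64 mm high, and an orange jaw stands between these, above the slot
- clip_seat (a point): where the axis of the seated rod lies: 55 mm above the clip's origin, along x (axes as the clip's). The scoop's pan then stands on the worktop and, nose to the clip's +x, the scoop's origin is at the clip's origin; turned half round fits too
- jaw (a joint): angle (rad) of the sprung orange jaw, 12 mm wide: 0 closed, grows towards the clip's +y, about 0.13 as the rod passes, at most 0.5. Its nose slopes over the slot from y = 9, z = 84 mm to y = -1, z = 62 mm in the clip's frame. The rod pressed straight down at y = 0 pushes it aside with 5 to 10 N; it then springs back over the rod
- grey_cup: loose grey stoneware cup, 240 g, 74 mm high, about 84 mm outside at the rim and about 70 mm inside, with a handle on its -y side; origin at the centre of the underside of its outline with handle: the cup's own axis is at y = +13.5 mm
- cup_mouth (a point): centre of the cup's mouth, at rim height (74 mm above its underside); axes as the cup's
- oil_bottle: bystander: loose tall oil bottle with a red cap, 62 x 62 x 264 mm, origin at the centre of its underside
- pod_red: bystander: loose red coffee pod, 53 mm across, 29 mm high, origin at the centre of its underside
- pod_black: bystander: loose black coffee pod, 53 mm across, 29 mm high, origin at the centre of its underside
- yellow_jar: bystander: loose spice jar with a yellow cap, 42 x 42 x 96 mm, origin at the centre of its underside
- spice_jar: bystander: loose spice jar with a green cap, 46 x 46 x 106 mm, origin at the centre of its underside

How it is judged (in metres and radians):
On the way, in this order (a step that is already met when the one before it is completed fails the run):
1. at least three hazelnuts lie in the grey cup ((((horizontal distance between nut_1 and cup_mouth below 0.038 m and z of nut_1 in the frame of cup_mouth between -0.075 and 0.004 m) and (horizontal distance between nut_2 and cup_mouth below 0.038 m and z of nut_2 in the frame of cup_mouth between -0.075 and 0.004 m) and (horizontal distance between nut_3 and cup_mouth below 0.038 m and z of nut_3 in the frame of cup_mouth between -0.075 and 0.004 m)) or ((horizontal distance between nut_1 and cup_mouth below 0.038 m and z of nut_1 in the frame of cup_mouth between -0.075 and 0.004 m) and (horizontal distance between nut_2 and cup_mouth below 0.038 m and z of nut_2 in the frame of cup_mouth between -0.075 and 0.004 m) and (horizontal distance between nut_4 and cup_mouth below 0.038 m and z of nut_4 in the frame of cup_mouth between -0.075 and 0.004 m)) or ((horizontal distance between nut_1 and cup_mouth below 0.038 m and z of nut_1 in the frame of cup_mouth between -0.075 and 0.004 m) and (horizontal distance between nut_2 and cup_mouth below 0.038 m and z of nut_2 in the frame of cup_mouth between -0.075 and 0.004 m) and (horizontal distance between nut_5 and cup_mouth below 0.038 m and z of nut_5 in the frame of cup_mouth between -0.075 and 0.004 m)) or ((horizontal distance between nut_1 and cup_mouth below 0.038 m and z of nut_1 in the frame of cup_mouth between -0.075 and 0.004 m) and (horizontal distance between nut_3 and cup_mouth below 0.038 m and z of nut_3 in the frame of cup_mouth between -0.075 and 0.004 m) and (horizontal distance between nut_4 and cup_mouth below 0.038 m and z of nut_4 in the frame of cup_mouth between -0.075 and 0.004 m)) or ((horizontal distance between nut_1 and cup_mouth below 0.038 m and z of nut_1 in the frame of cup_mouth between -0.075 and 0.004 m) and (horizontal distance between nut_3 and cup_mouth below 0.038 m and z of nut_3 in the frame of cup_mouth between -0.075 and 0.004 m) and (horizontal distance between nut_5 and cup_mouth below 0.038 m and z of nut_5 in the frame of cup_mouth between -0.075 and 0.004 m)) or ((horizontal distance between nut_1 and cup_mouth below 0.038 m and z of nut_1 in the frame of cup_mouth between -0.075 and 0.004 m) and (horizontal distance between nut_4 and cup_mouth below 0.038 m and z of nut_4 in the frame of cup_mouth between -0.075 and 0.004 m) and (horizontal distance between nut_5 and cup_mouth below 0.038 m and z of nut_5 in the frame of cup_mouth between -0.075 and 0.004 m)) or ((horizontal distance between nut_2 and cup_mouth below 0.038 m and z of nut_2 in the frame of cup_mouth between -0.075 and 0.004 m) and (horizontal distance between nut_3 and cup_mouth below 0.038 m and z of nut_3 in the frame of cup_mouth between -0.075 and 0.004 m) and (horizontal distance between nut_4 and cup_mouth below 0.038 m and z of nut_4 in the frame of cup_mouth between -0.075 and 0.004 m)) or ((horizontal distance between nut_2 and cup_mouth below 0.038 m and z of nut_2 in the frame of cup_mouth between -0.075 and 0.004 m) and (horizontal distance between nut_3 and cup_mouth below 0.038 m and z of nut_3 in the frame of cup_mouth between -0.075 and 0.004 m) and (horizontal distance between nut_5 and cup_mouth below 0.038 m and z of nut_5 in the frame of cup_mouth between -0.075 and 0.004 m)) or ((horizontal distance between nut_2 and cup_mouth below 0.038 m and z of nut_2 in the frame of cup_mouth between -0.075 and 0.004 m) and (horizontal distance between nut_4 and cup_mouth below 0.038 m and z of nut_4 in the frame of cup_mouth between -0.075 and 0.004 m) and (horizontal distance between nut_5 and cup_mouth below 0.038 m and z of nut_5 in the frame of cup_mouth between -0.075 and 0.004 m)) or ((horizontal distance between nut_3 and cup_mouth below 0.038 m and z of nut_3 in the frame of cup_mouth between -0.075 and 0.004 m) and (horizontal distance between nut_4 and cup_mouth below 0.038 m and z of nut_4 in the frame of cup_mouth between -0.075 and 0.004 m) and (horizontal distance between nut_5 and cup_mouth below 0.038 m and z of nut_5 in the frame of cup_mouth between -0.075 and 0.004 m)))), for 0.3 s.
2. the scoop's rod sits in the fork clip and the jaw has closed over it (x of scoop_rod in the frame of clip_seat between -0.012 and 0.012 m and y of scoop_rod in the frame of clip_seat between -0.004 and 0.004 m and z of scoop_rod in the frame of clip_seat between -0.004 and 0.004 m and angle between the x axis of scoop and the x axis of clip, either way round below 0.1 rad and angle between scoop's own z axis and vertical below 0.1 rad and value of joint jaw below 0.05 rad), for 0.2 s.
At the end, for the whole second after the job is handed in: Three or more nuts in the cup, the others in cup or tray, at rest; cup upright (0.1 rad), within 50 mm of its start; scoop rod in the clip seat: 4 mm sideways and in height, 12 mm along it, level and parallel to the slot (0.1 rad, either way round), jaw under 0.05 rad, all still (all of step 2 and (((horizontal distance between nut_1 and cup_mouth below 0.038 m and z of nut_1 in the frame of cup_mouth between -0.075 and 0.004 m) and (horizontal distance between nut_2 and cup_mouth below 0.038 m and z of nut_2 in the frame of cup_mouth between -0.075 and 0.004 m) and (horizontal distance between nut_3 and cup_mouth below 0.038 m and z of nut_3 in the frame of cup_mouth between -0.075 and 0.004 m)) or ((horizontal distance between nut_1 and cup_mouth below 0.038 m and z of nut_1 in the frame of cup_mouth between -0.075 and 0.004 m) and (horizontal distance between nut_2 and cup_mouth below 0.038 m and z of nut_2 in the frame of cup_mouth between -0.075 and 0.004 m) and (horizontal distance between nut_4 and cup_mouth below 0.038 m and z of nut_4 in the frame of cup_mouth between -0.075 and 0.004 m)) or ((horizontal distance between nut_1 and cup_mouth below 0.038 m and z of nut_1 in the frame of cup_mouth between -0.075 and 0.004 m) and (horizontal distance between nut_2 and cup_mouth below 0.038 m and z of nut_2 in the frame of cup_mouth between -0.075 and 0.004 m) and (horizontal distance between nut_5 and cup_mouth below 0.038 m and z of nut_5 in the frame of cup_mouth between -0.075 and 0.004 m)) or ((horizontal distance between nut_1 and cup_mouth below 0.038 m and z of nut_1 in the frame of cup_mouth between -0.075 and 0.004 m) and (horizontal distance between nut_3 and cup_mouth below 0.038 m and z of nut_3 in the frame of cup_mouth between -0.075 and 0.004 m) and (horizontal distance between nut_4 and cup_mouth below 0.038 m and z of nut_4 in the frame of cup_mouth between -0.075 and 0.004 m)) or ((horizontal distance between nut_1 and cup_mouth below 0.038 m and z of nut_1 in the frame of cup_mouth between -0.075 and 0.004 m) and (horizontal distance between nut_3 and cup_mouth below 0.038 m and z of nut_3 in the frame of cup_mouth between -0.075 and 0.004 m) and (horizontal distance between nut_5 and cup_mouth below 0.038 m and z of nut_5 in the frame of cup_mouth between -0.075 and 0.004 m)) or ((horizontal distance between nut_1 and cup_mouth below 0.038 m and z of nut_1 in the frame of cup_mouth between -0.075 and 0.004 m) and (horizontal distance between nut_4 and cup_mouth below 0.038 m and z of nut_4 in the frame of cup_mouth between -0.075 and 0.004 m) and (horizontal distance between nut_5 and cup_mouth below 0.038 m and z of nut_5 in the frame of cup_mouth between -0.075 and 0.004 m)) or ((horizontal distance between nut_2 and cup_mouth below 0.038 m and z of nut_2 in the frame of cup_mouth between -0.075 and 0.004 m) and (horizontal distance between nut_3 and cup_mouth below 0.038 m and z of nut_3 in the frame of cup_mouth between -0.075 and 0.004 m) and (horizontal distance between nut_4 and cup_mouth below 0.038 m and z of nut_4 in the frame of cup_mouth between -0.075 and 0.004 m)) or ((horizontal distance between nut_2 and cup_mouth below 0.038 m and z of nut_2 in the frame of cup_mouth between -0.075 and 0.004 m) and (horizontal distance between nut_3 and cup_mouth below 0.038 m and z of nut_3 in the frame of cup_mouth between -0.075 and 0.004 m) and (horizontal distance between nut_5 and cup_mouth below 0.038 m and z of nut_5 in the frame of cup_mouth between -0.075 and 0.004 m)) or ((horizontal distance between nut_2 and cup_mouth below 0.038 m and z of nut_2 in the frame of cup_mouth between -0.075 and 0.004 m) and (horizontal distance between nut_4 and cup_mouth below 0.038 m and z of nut_4 in the frame of cup_mouth between -0.075 and 0.004 m) and (horizontal distance between nut_5 and cup_mouth below 0.038 m and z of nut_5 in the frame of cup_mouth between -0.075 and 0.004 m)) or ((horizontal distance between nut_3 and cup_mouth below 0.038 m and z of nut_3 in the frame of cup_mouth between -0.075 and 0.004 m) and (horizontal distance between nut_4 and cup_mouth below 0.038 m and z of nut_4 in the frame of cup_mouth between -0.075 and 0.004 m) and (horizontal distance between nut_5 and cup_mouth below 0.038 m and z of nut_5 in the frame of cup_mouth between -0.075 and 0.004 m))) and ((horizontal distance between nut_1 and cup_mouth below 0.038 m and z of nut_1 in the frame of cup_mouth between -0.075 and 0.004 m) or (x of nut_1 in the frame of tray between -0.086 and 0.086 m and y of nut_1 in the frame of tray between -0.034 and 0.034 m and z of nut_1 in the frame of tray between 0.004 and 0.032 m)) and ((horizontal distance between nut_2 and cup_mouth below 0.038 m and z of nut_2 in the frame of cup_mouth between -0.075 and 0.004 m) or (x of nut_2 in the frame of tray between -0.086 and 0.086 m and y of nut_2 in the frame of tray between -0.034 and 0.034 m and z of nut_2 in the frame of tray between 0.004 and 0.032 m)) and ((horizontal distance between nut_3 and cup_mouth below 0.038 m and z of nut_3 in the frame of cup_mouth between -0.075 and 0.004 m) or (x of nut_3 in the frame of tray between -0.086 and 0.086 m and y of nut_3 in the frame of tray between -0.034 and 0.034 m and z of nut_3 in the frame of tray between 0.004 and 0.032 m)) and ((horizontal distance between nut_4 and cup_mouth below 0.038 m and z of nut_4 in the frame of cup_mouth between -0.075 and 0.004 m) or (x of nut_4 in the frame of tray between -0.086 and 0.086 m and y of nut_4 in the frame of tray between -0.034 and 0.034 m and z of nut_4 in the frame of tray between 0.004 and 0.032 m)) and ((horizontal distance between nut_5 and cup_mouth below 0.038 m and z of nut_5 in the frame of cup_mouth between -0.075 and 0.004 m) or (x of nut_5 in the frame of tray between -0.086 and 0.086 m and y of nut_5 in the frame of tray between -0.034 and 0.034 m and z of nut_5 in the frame of tray between 0.004 and 0.032 m)) and angle between grey_cup's own z axis and vertical below 0.1 rad and distance of grey_cup from where it was at the start of the episode below 0.05 m and linear speed of scoop below 0.02 m/s and linear speed of each of nut_1, nut_2, nut_3, nut_4, nut_5 below 0.03 m/s); the robot touches nothing.
It fails at once if the gripper's fingers touch a hazelnut (contact force between the fingers and nut_1 above 0.5 N or contact force between the fingers and nut_2 above 0.5 N or contact force between the fingers and nut_3 above 0.5 N or contact force between the fingers and nut_4 above 0.5 N or contact force between the fingers and nut_5 above 0.5 N).
It fails at once if the cup is tipped by more than 0.5 rad or pushed more than 60 mm from its place (angle between grey_cup's own z axis and vertical above 0.5 rad or distance of grey_cup from where it was at the start of the episode above 0.06 m).
It fails at once if a bystander (oil bottle, pods, spice jars) is moved by more than 30 mm (distance of any of oil_bottle, pod_red, pod_black, yellow_jar, spice_jar from where it was at the start of the episode above 0.03 m).
It also fails if it takes over 67 s, if anything falls off the work surface, if the arm or the gripper's body presses on something with over 40 N, if the wrist force passes 120 N, or if a joint passes its speed limit or range.

ROBOT

A 6-joint arm with a two-finger parallel gripper is mounted at the origin on a cart in front of the work surface, level with it; the furniture and walls round the work are solid. World frame = base frame: x ahead of the robot, y to its left, z up, the work surface at z = 0. Lengths are in m, angles in degrees, forces in N, time in s.
With the tool pointing down it reaches from about 0.275 to 1 m from the base axis. Payload 8.4 kg.
Tool frame: the origin (TCP) lies at the very end of the fingers, on their centre line; the grasp point (between the pads) lies bot.grip_depth behind it (bot.grip_depth is the distance from the TCP to the grasp point, in m); z points along the fingers, y is the line along which they close (so a half turn about z gives the same grasp; the last joint's range is limited). The gripper opens to 85 mm and grips with 20 to 120 N. Pads are 22 mm wide; open, the fingers measure 114 mm over their backs; the gripper's body (76 mm by 85 mm) begins 54 mm behind the grasp point. The pads swing forward as they close: fully open they stand 13 mm farther back than shut.
Start: joints at [-64.882, 20.225, 93.587, -0, 66.188, -0.138], TCP at [0.267, -0.565, 0.231] pointing down, gripper open.
Joint ranges: [-150.9, 150.9], [-52.94, 120.26], [3.33, 152.33], [-74.26, 254.26], [0, 154.13], [-172.89, 172.89]. Speed limits (degrees/s): [127.2, 127.2, 159.86, 180, 180, 180].

INTERFACE

Orientations are given as [roll, pitch, yaw] about the fixed x, y, z axes, in that order (R = Rz(yaw) Ry(pitch) Rx(roll)).
In Python, from workcell import monitor, viewer, ticket, bot gives the robot as it stands.
- The arm moves only by the shell command python3 -m inch 'ROWS'. ROWS is JSON, a list of rows, each a list of 7 numbers: the shift along the tool's x, y, z in units of 25 mm (1.0 is 25 mm), then the turn, a rotation vector about the tool's x, y, z in rad, then the finger opening in mm, from 0 to 85.4. In form: [[dx, dy, dz, rx, ry, rz, gripper], ...]. A call has 1 to 10 rows; each row shifts and turns the commanded pose from where the row before left it, along the tool's axes as they then stand; what a row does not reach is not made up. A row lasts 1/12 s, in which the tool goes at most 41.7 mm and 7.16 degrees, less where a joint would pass 70% of its speed; a pose out of reach is approached as far as the arm can. A call is refused whole if a number of a shift passes 1 or a number of a turn 0.125, either way. A call with a gripper value outside its range is refused whole. The fingers move at their own pace and stop on an object; the grip force is fixed at half the most. Time passes only in rows, so rows that do not move let the fingers close. It gives the time, the measured TCP pose, the force, the opening and the grip force at its end, in the units of the state.
- monitor.state(): the state, without advancing time (a new reading comes with each control period).
- viewer.get_image(name): name is "side" or "top"; returns the picture (420x560x3 uint8, red, green, blue); there is no depth.
- viewer.calibration(name): a dict with "mtx" (3x3 intrinsics, pixels), "view" (4x4, takes a point from world to camera coordinates). Camera axes: x right, y up, looking along -z (the intrinsics and any distortion apply to the point x, -y, -z); pixel columns grow to the right and rows downward; lengths in m; the calibration is good to about 2 mm. A picture is of the moment at which its call begins. calibration takes no time and is no camera call.
- ticket.close_job(): hands the job in; it is judged then, once.
Trained networks look in the newest picture that a camera, given by its name, has taken for a name from the list of things; names that differ only in an ending like _2 or _b are one class to them, and where a whole thing is asked for, a point or a joint stands for the part that bears it (a point fixed in the world has none). Each returns a list of dicts, best first, with "score" (0 to 1); they miss things now and then, are a little off and sometimes report something else, mostly with a low value. They report only what shows in the picture. A call takes as long as a camera call.
- viewer.boxes_of(label, camera): "extent" ([centre column, centre row, width, height] in pixels, round what is visible of it).
- viewer.trace(label, camera): "region" (420x560 bool, what is visible of it) and "extent" ([centre column, centre row, width, height] in pixels, round what is visible of it).
The state is a dict: "t": time; "q": joint angles; "joint_vel": joint speeds; "joint_torque": joint torques, N m; "tcp_pos": TCP position; "orientation": TCP orientation; "contact_force": force on the tool from outside, world axes, zero at the start; "moment": the same for the moment, N m; "grip_width": finger opening in m; "grasp_force": force on a finger pad.
Only numpy, scipy, OpenCV 4.12 (cv2) and the standard library are available. Lean on these libraries where they do the work, as an engineer would, in place of code of your own. Each camera call takes 0.05 s, during which the arm holds its last target. There are 200 camera calls.

## Working session

There is one attempt and no reset: what is moved stays moved. The work goes in short steps, Python scripts to look and compute and a shell command to move; the robot and the scene stay as the last step left them, time stands still between calls to the robot, and variables do not carry over. Pictures are saved under pics/ and viewed, at most 10 in all, crops included, and the job is handed in when it is done.

```bash
mkdir -p pics; ls; python3 - <<'E'
from workcell import monitor, viewer, bot
import cv2,numpy as np
print(bot.grip_depth); print(monitor.state())
for c in("top","side"):
    im=viewer.get_image(c); cv2.imwrite(f"pics/{c}0.png",im[:,:,::-1]); k=viewer.calibration(c); print(c,np.round(k["mtx"],1).tolist(),np.round(k["view"],4).tolist(),[x for x in k if x not in("mtx","view")])
    for l in["tray","nut_1","scoop","clip","jaw","grey_cup","oil_bottle","pod_red","pod_black","yellow_jar","spice_jar"]:
        print(l,[(round(d["score"],2),np.round(d["extent"]).tolist()) for d in viewer.boxes_of(l,c)][:7])
E
```

```text
pics
0.0187
{'t': 0.0, 'q': array([-6.48818019e+01,  2.02633450e+01,  9.36301607e+01, -1.46843994e-03,
        6.61865755e+01, -1.36518407e-01]), 'joint_vel': array([ 0.09312011, -0.02043451, -0.03903827,  0.05651683,  0.1027075 ,
        0.02816982]), 'joint_torque': array([ 4.04086040e-04, -6.05252409e+01, -3.42065227e+01, -9.90897365e-05,
        9.48579371e-03,  3.13968030e-05]), 'tcp_pos': array([ 0.26645064, -0.56482648,  0.23054422]), 'orientation': array([-1.79919916e+02,  1.15178164e-03,  2.52553111e+01]), 'contact_force': array([-1.21064661, -0.29148673,  0.00892569]), 'moment': array([-0.06138228,  0.02087812, -0.05084499]), 'grasp_force': 0.0, 'grip_width': 0.08548803372362046}
top [[466.0, 0.0, 274.4], [0.0, 466.0, 202.2], [0.0, 0.0, 1.0]] [[0.017, -0.9994, 0.0291, -0.0889], [0.9951, 0.0197, 0.0964, -0.5982], [-0.0969, 0.0274, 0.9949, -1.0413], [0.0, 0.0, 0.0, 1.0]] []
tray [(0.6, [267.0, 201.0, 38.0, 82.0])]
nut_1 [(0.54, [258.0, 175.0, 9.0, 7.0]), (0.41, [271.0, 176.0, 3.0, 10.0]), (0.37, [271.0, 186.0, 9.0, 7.0])]
scoop [(0.88, [168.0, 247.0, 29.0, 77.0]), (0.51, [217
[... 516 characters left out ...]
, -0.935], [0.0, 0.0, 0.0, 1.0]] []
tray [(0.9, [288.0, 219.0, 69.0, 36.0])]
nut_1 [(0.59, [263.0, 212.0, 2.0, 10.0]), (0.59, [275.0, 214.0, 4.0, 6.0]), (0.28, [356.0, 174.0, 5.0, 21.0])]
scoop [(0.65, [283.0, 278.0, 66.0, 30.0])]
clip [(0.79, [354.0, 176.0, 11.0, 29.0])]
jaw [(0.5, [286.0, 217.0, 69.0, 39.0]), (0.42, [357.0, 175.0, 6.0, 20.0])]
grey_cup [(0.88, [228.0, 249.0, 33.0, 42.0])]
oil_bottle [(0.81, [298.0, 145.0, 24.0, 87.0])]
pod_red [(0.74, [356.0, 207.0, 17.0, 13.0]), (0.22, [354.0, 176.0, 16.0, 33.0])]
pod_black [(0.72, [322.0, 257.0, 24.0, 16.0])]
yellow_jar [(0.77, [240.0, 183.0, 18.0, 34.0]), (0.21, [356.0, 205.0, 19.0, 12.0])]
spice_jar [(0.93, [180.0, 248.0, 24.0, 44.0])]
```

```bash
python3 - <<'E'
import cv2
a=cv2.imread("pics/top0.png")[90:310,120:420]; cv2.imwrite("pics/topc.png",cv2.resize(a,(800,587),interpolation=cv2.INTER_CUBIC))
a=cv2.imread("pics/side0.png")[90:310,150:420]; cv2.imwrite("pics/sidec.png",cv2.resize(a,(736,600),interpolation=cv2.INTER_CUBIC))
E
```

```text
(no output)
```

View pics/topc.png

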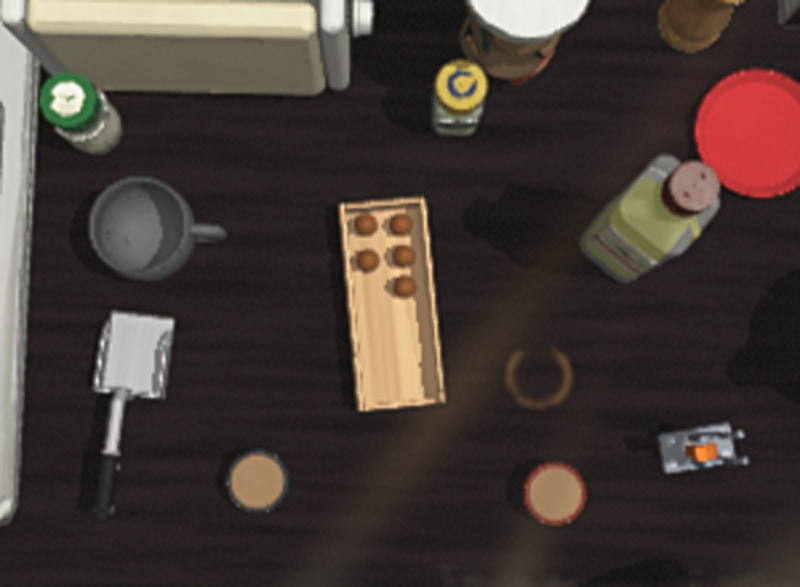

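View pics/sidec.png

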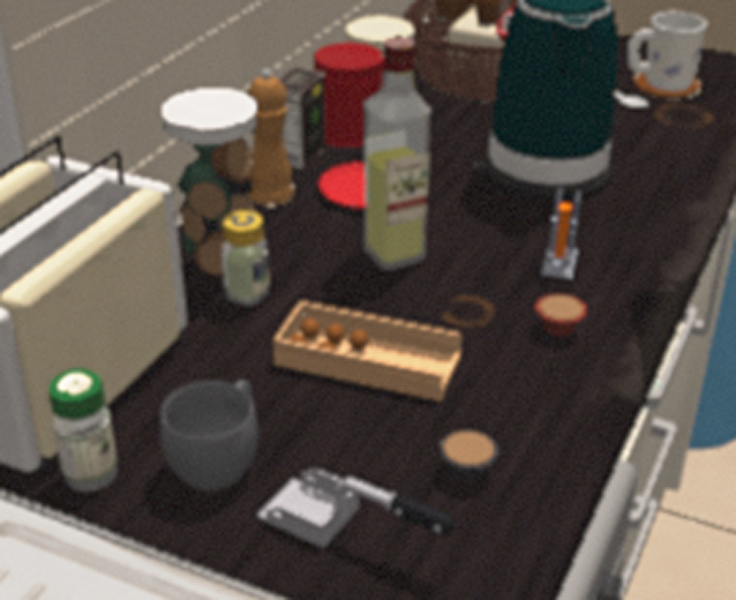

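The top view (crop px) shows the scoop at (135,400) with its nose up (+x) and the tray at (392,305) with its low near wall at the bottom. Nuts lie at (366,224), (401,223), (367,261), (403,256) and (404,287), the cup at (143,228) with its handle to the right, and the clip at (703,450). The side view agrees. Next I fit the poses from silhouettes.

```bash
cat > h.py <<'E'
import numpy as np,cv2
from scipy.optimize import minimize
from scipy.spatial.transform import Rotation as Ro
from workcell import monitor,viewer,bot
CAL={c:viewer.calibration(c) for c in("top","side")}
def proj(P,c):
    P=np.atleast_2d(P); k=CAL[c]; p=P@np.array(k["view"])[:3,:3].T+np.array(k["view"])[:3,3]; p=p*[1,-1,-1]
    u=p@np.array(k["mtx"]).T; return u[:,:2]/u[:,2:]
def back(uv,c,z):
    k=CAL[c]; V=np.array(k["view"]); d=np.linalg.solve(np.array(k["mtx"]),[uv[0],uv[1],1])*[1,-1,-1]
    o=-V[:3,:3].T@V[:3,3]; d=V[:3,:3].T@d; return o+d*(z-o[2])/d[2]
def box(x0,x1,y0,y1,z0,z1): return np.array([[x,y,z] for x in(x0,x1) for y in(y0,y1) for z in(z0,z1)])/1000
def disc(r0,r1,z0,z1,cy=0):
    a=np.linspace(0,2*np.pi,24); return np.concatenate([np.c_[r*np.cos(a),r*np.sin(a)+cy,0*a+z] for r,z in((r0,z0),(r1,z1))])/1000
M={"tray":[box(-89,-85,-37,37,0,12),box(85,89,-37,37,0,32),box(-89,89,33,37,0,32),box(-89,89,-37,-33,0,32),box(-89,89,-37,37,0,4)],
"scoop":[box(28,97,-28,28,0,1.5),box(28,70,26,28,0,24),box(28,70,-28,-26,0,24),box(70,97,26,28,0,12),box(70,97,-28,-26,0,12),box(28,30,-28,28,0,26),box(-22,19,-5,5,50,60),np.r_[box(17,20,-5,5,50,60),box(28,30,-5,5,15,26)],box(-78,-22,-7,7,46,64)],
"clip":[box(-17,17,-32,32,0,8),box(-13,13,-14,-6.5,0,80),box(-13,13,6.5,12,0,64),box(-13,13,-14,14,0,49),box(-13,13,-18,-14,80,90),np.r_[box(-6,6,9,12,84,86),box(-6,6,-1,4,62,64)]],
"grey_cup":[disc(30,42,0,30,13.5),disc(42,42,30,74,13.5),box(-5,5,-50,-28,15,60)]}
def parts(n,x,y,yaw,z=0,R=None):
    R=Ro.from_euler("z",yaw) if R is None else R
    return [R.apply(p)+[x,y,z] for p in M[n]]
S=4
def sil(ps,c):
    m=np.zeros((420*S,560*S),np.uint8)
    for p in ps: cv2.fillConvexPoly(m,cv2.convexHull(((proj(p,c)+.5)*S*16).astype(np.int32)),1,shift=4)
    return m>0
def masks(n,cams=("top","side")):
    out={}
    for c in cams:
        r=viewer.trace(n,c)
        if r: out[c]=cv2.resize(r[0]["region"].astype(np.uint8),None,fx=S,fy=S,interpolation=cv2.INTER_NEAREST)>0
    return out
def fit(n,x0,ms):
    def iou(v,c): s=sil(parts(n,*v),c); return (s&ms[c]).sum()/(s|ms[c]).sum()
    f=lambda v:sum(1-iou(v,c) for c in ms)
    x0=np.array(x0,float); r=minimize(f,x0,method="Nelder-Mead",options=dict(initial_simplex=np.vstack([x0]+[x0+d for d in np.diag([.012,.012,.12])]),xatol=1e-4,fatol=1e-4))
    return r.x,{c:round(iou(r.x,c),2) for c in ms}
E
python3 - <<'E'
from h import *
for c in CAL: viewer.get_image(c)
cr=lambda u,v:(u*300/800+120-.3,v*220/587+90-.3)
b=lambda u,v,z:back(cr(u,v),"top",z)
print("tray corners",[np.round(b(*p),3) for p in((340,203,.032),(426,198,.032),(360,411,.032),(444,403,.032))])
print("cup",b(143,228,.074),"scoop nose",b(143,315,0),"end",b(103,513,.055),"clip",b(695,455,.05))
init={"tray":[*((b(340,203,.032)+b(444,403,.032))/2)[:2],0.09],"grey_cup":[b(143,228,.074)[0],b(143,228,.074)[1]-.013,0]}
n,e=b(143,315,0),b(103,513,.055); d=n-e; init["scoop"]=[*(e+d*78/175)[:2],np.arctan2(d[1],d[0])]
init["clip"]=[*b(695,455,.05)[:2],.08]
for k,v in init.items():
    ms=masks(k)
    if k=="clip":
        for y in(v[2],v[2]+np.pi): print(k,fit(k,[v[0],v[1],y],ms))
    else:
        print(k,v,fit(k,v,ms)); 
        if len(ms)>1:
            for c in ms: print("   ",c,fit(k,v,{c:ms[c]})[0])
for p in((366,224),(401,223),(367,261),(403,256),(404,287)): print("nut",b(*p,.015)[:2].round(4))
for p,z in(((331,278),.029),((218,270),.029)): print("pod",back(p,"top",z).round(3))
for l in("oil_bottle","yellow_jar","spice_jar"):
    d=viewer.boxes_of(l,"side")[0]["extent"]; print(l,back((d[0],d[1]+d[3]/2-4),"side",0).round(3))
E
```

```text
tray corners [array([ 0.683, -0.014,  0.032]), array([ 0.689, -0.088,  0.032]), array([ 0.504, -0.035,  0.032]), array([ 0.512, -0.106,  0.032])]
cup [0.65095503 0.14701673 0.074     ] scoop nose [0.58490449 0.15825417 0.        ] end [0.4165332  0.17441575 0.055     ] clip [ 0.47169663 -0.31746771  0.05      ]
tray [np.float64(0.5973550607569307), np.float64(-0.059991475028252375), 0.09] (array([ 0.59732632, -0.05928905,  0.11202509]), {'top': np.float64(0.85), 'side': np.float64(0.81)})
    top [ 0.59685227 -0.06010956  0.11032295]
    side [ 0.59873707 -0.05370322  0.11546205]
grey_cup [np.float64(0.6509550310236711), np.float64(0.1340167257489321), 0] (array([ 0.65398421,  0.13940356, -0.02394882]), {'top': np.float64(0.92), 'side': np.float64(0.88)})
    top [ 0.65280059  0.13790276 -0.00474329]
    side [ 0.6538402   0.14421721 -0.0250278 ]
scoop [np.float64(0.491578689736666), np.float64(0.16721230476945617), np.float64(-0.09569452610832598)] (array([ 0.48738463,  0.16875746, -0.08797265]), {'top': np.float64(0.91), 'side': np.float64(0.79)})
    top [ 0.48714523  0.16802332 -0.08902114]
    side [ 0.48920958  0.1724589  -0.11635017]
clip (array([ 0.47764367, -0.32789031,  0.19232037]), {'top': np.float64(0.82), 'side': np.float64(0.8)})
clip (array([ 0.47751672, -0.33071142,  3.31300295]), {'top': np.float64(0.87), 'side': np.float64(0.8)})
nut [ 0.6676 -0.0363]
nut [ 0.6692 -0.0671]
nut [ 0.6349 -0.0379]
nut [ 0.64   -0.0694]
nut [ 0.6127 -0.0707]
pod [ 0.429 -0.21   0.029]
pod [0.443 0.047 0.029]
oil_bottle [ 0.654 -0.265  0.   ]
yellow_jar [ 0.776 -0.122  0.   ]
spice_jar [0.753 0.222 0.   ]
```

```bash
python3 -m inch '[[0,0,0,0,0,0.106,85],[0,0,0,0,0,0.106,85],[0,0,0,0,0,0.106,85],[0,0,0,0,0,0.106,85],[0,0,0,0,0,0.106,85]]'
for i in 1 2 3; do python3 -m inch '[[0.147,-1,0,0,0,0,85],[0.147,-1,0,0,0,0,85],[0.147,-1,0,0,0,0,85],[0.147,-1,0,0,0,0,85],[0.147,-1,0,0,0,0,85],[0.147,-1,0,0,0,0,85],[0.147,-1,0,0,0,0,85],[0.147,-1,0,0,0,0,85],[0.147,-1,0,0,0,0,85],[0.147,-1,0,0,0,0,85]]'; done
python3 -m inch '[[0,0,1,0,0,0,85],[0,0,1,0,0,0,85],[0,0,1,0,0,0,85],[0,0,1,0,0,0,85],[0,0,0,0,0,0,85],[0,0,0,0,0,0,85]]'
```

```text
t: 2.27
tcp_pos: [0.2667, -0.5653, 0.2313]
orientation: [180.0, 0.0, -5.4]
contact_force: [0.5, -0.5, 0.7]
grip_width: 0.0849
grasp_force: 0.0
t: 3.1
tcp_pos: [0.3257, -0.3184, 0.2314]
orientation: [180.0, -0.0, -5.1]
contact_force: [0.5, -0.0, 0.2]
grip_width: 0.085
grasp_force: 0.0
t: 3.93
tcp_pos: [0.3846, -0.0726, 0.2315]
orientation: [180.0, -0.0, -5.1]
contact_force: [-0.8, -0.3, -0.2]
grip_width: 0.0852
grasp_force: 0.0
t: 4.77
tcp_pos: [0.4434, 0.1733, 0.2314]
orientation: [-180.0, -0.0, -5.1]
contact_force: [0.3, -0.1, 1.0]
grip_width: 0.0855
grasp_force: 0.0
t: 5.27
tcp_pos: [0.4425, 0.1717, 0.1308]
orientation: [179.9, 0.1, -5.1]
contact_force: [-0.1, 0.2, -0.2]
grip_width: 0.0852
grasp_force: 0.0
```

```bash
python3 -m inch '[[0,0,0.8,0,0,0,85],[0,0,0.8,0,0,0,85],[0,0,0.8,0,0,0,85],[0,0,0.7,0,0,0,85],[0,0,0.68,0,0,0,85],[0,0,0,0,0,0,85],[0,0,0,0,0,0,85]]'
python3 -m inch '[[0,0,0,0,0,0,4],[0,0,0,0,0,0,4],[0,0,0,0,0,0,4],[0,0,0,0,0,0,4],[0,0,0,0,0,0,4],[0,0,0,0,0,0,4],[0,0,0,0,0,0,4],[0,0,0,0,0,0,4]]'
python3 - <<'E'
from h import *
for c in CAL: cv2.imwrite(f"pics/{c}1.png",viewer.get_image(c)[:,:,::-1])
ms=masks("scoop")
for c in ms: print(c,fit("scoop",[.4873,.168,-.0885],{c:ms[c]}))
a=cv2.imread("pics/side1.png")[190:330,180:380]; b=cv2.imread("pics/top1.png")[190:330,100:300]
cv2.imwrite("pics/g1.png",cv2.resize(np.hstack([a,b]),(800,280),interpolation=cv2.INTER_CUBIC))
E
```

```text
t: 5.85
tcp_pos: [0.444, 0.1722, 0.0378]
orientation: [-180.0, -0.0, -5.1]
contact_force: [-0.3, 0.4, -0.1]
grip_width: 0.0852
grasp_force: 0.0
t: 6.52
tcp_pos: [0.4433, 0.172, 0.0369]
orientation: [-180.0, -0.0, -5.1]
contact_force: [-1.6, 0.5, 4.0]
grip_width: 0.0131
grasp_force: 62.6
top (array([ 0.4873,  0.168 , -0.0885]), {'top': np.float64(0.0)})
side (array([ 0.48936792,  0.17154398, -0.12926986]), {'side': np.float64(0.69)})
```

View pics/g1.png

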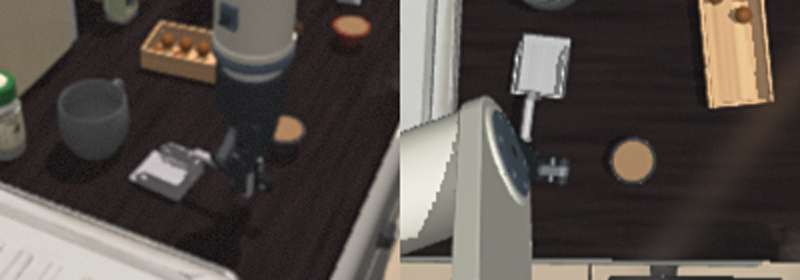

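Grip is good (13 mm wide, 62 N), with the scoop still lying straight. Lifting it and carrying it over the near end of the tray.

```bash
python3 -m inch '[[0,0,-0.3,0,0,0,4],[0,0,-0.7,0,0,0,4],[0,0,-0.8,0,0,0,4],[0,0,-0.7,0,0,0,4],[0,0,-0.5,0,0,0,4]]'
python3 -m inch '[[0.1,0.9,0,0,0,0,4],[0.1,1,0,0,0,0,4],[0.1,1,0,0,0,0,4],[0.1,1,0,0,0,0,4],[0.1,1,0,0,0,0,4],[0.1,1,0,0,0,0,4],[0.1,1,0,0,0,0,4],[0.1,1,0,0,0,0,4],[0.1,1,0,0,0,0,4],[0.168,0.996,0,0,0,0,4]]'
python3 -m inch '[[0,0,0,0,0,-0.1,4],[0,0,0,0,0,-0.1,4],[0,0,0,0,0,0,4],[0,0,0,0,0,0,4]]'
cat >> h.py <<'E'
def tool():
    s=monitor.state(); return np.array(s["tcp_pos"]),Ro.from_euler("xyz",s["orientation"],degrees=True),s
# scoop frame in the tool frame: axes x, -y, -z ; origin offset OFF (tool axes)
OFF=np.array([.044,0,.0369]); FL=Ro.from_euler("x",np.pi)
def scoop_pts(off=OFF,dpitch=0.,droll=0.,dyaw=0.):
    t,R,_=tool(); Rs=R*FL*Ro.from_euler("xyz",[droll,dpitch,dyaw]); return [Rs.apply(p)+t+R.apply(off) for p in M["scoop"]]
def overlay(name,c,crop,polys,s=4):
    im=viewer.get_image(c)[:,:,::-1]; x0,y0,x1,y1=crop
    a=cv2.resize(im[y0:y1,x0:x1],None,fx=s,fy=s,interpolation=cv2.INTER_CUBIC)
    for p,col in polys: 
        h=cv2.convexHull(((proj(p,c)+.5-[x0,y0])*s).astype(np.int32)); cv2.polylines(a,[h],True,col,1)
    cv2.imwrite(name,a)
E
python3 - <<'E'
from h import *
t,R,s=tool(); print(t,s["orientation"],s["contact_force"],s["moment"])
tr=parts("tray",.597,-.0602,.111)
pl=[(p,(0,255,0)) for p in scoop_pts()]+[(p,(255,0,0)) for p in tr[1:4]]
overlay("pics/h_top.png","top",(200,140,340,280),pl,4)
overlay("pics/h_side.png","side",(220,160,370,290),pl,4)
a=cv2.imread("pics/h_top.png");b=cv2.imread("pics/h_side.png");a=a[:520];cv2.imwrite("pics/h.png",cv2.resize(np.hstack([a,b]),(800,360)))
E
```

```text
t: 7.13
tcp_pos: [0.4434, 0.1719, 0.1133]
orientation: [-180.0, -0.0, -5.1]
contact_force: [0.4, 0.6, -1.6]
grip_width: 0.0129
grasp_force: 61.9
t: 7.97
tcp_pos: [0.447, -0.0781, 0.1119]
orientation: [180.0, 0.1, -5.1]
contact_force: [0.2, 0.1, -1.5]
grip_width: 0.0128
grasp_force: 61.9
t: 8.3
tcp_pos: [0.4475, -0.0769, 0.1118]
orientation: [-180.0, 0.0, 6.2]
contact_force: [0.3, 0.3, -1.9]
grip_width: 0.0132
grasp_force: 61.9
[ 0.44752532 -0.07690998  0.11184061] [-1.79994413e+02  2.89672441e-02  6.16574085e+00] [ 0.27672976  0.25166038 -1.85886147] [-0.0376738   0.09486742 -0.00500401]
```

View pics/h.png

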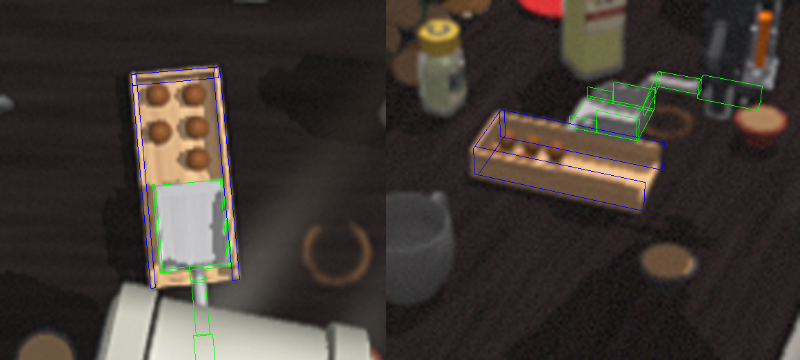

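Overlay matches: the scoop model (green) lies on the pan and the tray model (blue) on the tray, with the pan centred between the walls. Lowering.

```bash
python3 -m inch '[[0,0,0.4,0,0,0,4],[0,0,0.8,0,0,0,4],[0,0,0.8,0,0,0,4],[0,0,0.5,0,0,0,4],[0,0,0.1,0,0,0,4],[0,0,0,0,0,0,4]]'
python3 -m inch '[[0,0,0.04,0,0,0,4],[0,0,0.04,0,0,0,4],[0,0,0,0,0,0,4]]'
python3 -m inch '[[0,0,0.04,0,0,0,4],[0,0,0,0,0,0,4]]'
```

```text
t: 8.9
tcp_pos: [0.4469, -0.0765, 0.0457]
orientation: [-180.0, 0.1, 6.3]
contact_force: [-0.4, 0.3, -1.1]
grip_width: 0.0129
grasp_force: 61.9
t: 9.15
tcp_pos: [0.4484, -0.0769, 0.0453]
orientation: [180.0, -0.1, 6.3]
contact_force: [-1.0, 0.1, -1.1]
grip_width: 0.0129
grasp_force: 61.9
t: 9.32
tcp_pos: [0.4481, -0.0769, 0.0441]
orientation: [180.0, -0.0, 6.3]
contact_force: [0.1, -0.2, -1.7]
grip_width: 0.013
grasp_force: 61.9
```

```bash
for i in 1 2 3; do python3 -m inch '[[0,0,0.03,0,0,0,4],[0,0,0.03,0,0,0,4],[0,0,0,0,0,0,4]]' | sed -n '2,4p'; done
```

```text
tcp_pos: [0.4478, -0.0769, 0.0422]
orientation: [-180.0, 0.0, 6.3]
contact_force: [0.8, 0.5, -2.4]
tcp_pos: [0.4479, -0.0769, 0.0409]
orientation: [180.0, -0.0, 6.3]
contact_force: [-1.3, 0.9, 4.2]
tcp_pos: [0.4481, -0.077, 0.0398]
orientation: [180.0, -0.0, 6.3]
contact_force: [-5.0, 0.9, 13.0]
```

```bash
python3 -m inch '[[0.05,0,-0.035,0,0,0,4],[0.15,0,0,0,0,0,4],[0.2,0,0,0,0,0,4],[0.2,0,0,0,0,0,4],[0.2,0,0,0,0,0,4],[0.2,0,0,0,0,0,4],[0.2,0,0,0,0,0,4],[0.2,0,0,0,0,0,4],[0.2,0,0,0,0,0,4],[0.2,0,0,0,0,0,4]]'
python3 -m inch '[[0.2,0,0,0,0,0,4],[0.2,0,0,0,0,0,4],[0.2,0,0,0,0,0,4],[0.2,0,0,0,0,0,4],[0.2,0,0,0,0,0,4],[0.2,0,0,0,0,0,4],[0.1,0,0,0,0,0,4],[0,0,0,0,0,0,4]]'
python3 - <<'E'
from h import *
pl=[(p,(0,255,0)) for p in scoop_pts()[:5]]
overlay("pics/i_top.png","top",(225,150,325,250),[],4)
overlay("pics/i_side.png","side",(220,170,340,270),[],4)
a=cv2.imread("pics/i_top.png");b=cv2.imread("pics/i_side.png");cv2.imwrite("pics/i.png",np.hstack([a,b])[:,:800])
E
```

```text
t: 10.9
tcp_pos: [0.4929, -0.0719, 0.0406]
orientation: [180.0, -0.0, 6.3]
contact_force: [-2.5, -0.5, 6.5]
grip_width: 0.0131
grasp_force: 63.2
t: 11.57
tcp_pos: [0.5259, -0.0683, 0.0407]
orientation: [180.0, -0.1, 6.4]
contact_force: [-0.9, 1.0, 4.3]
grip_width: 0.0131
grasp_force: 62.9
```

View pics/i.png

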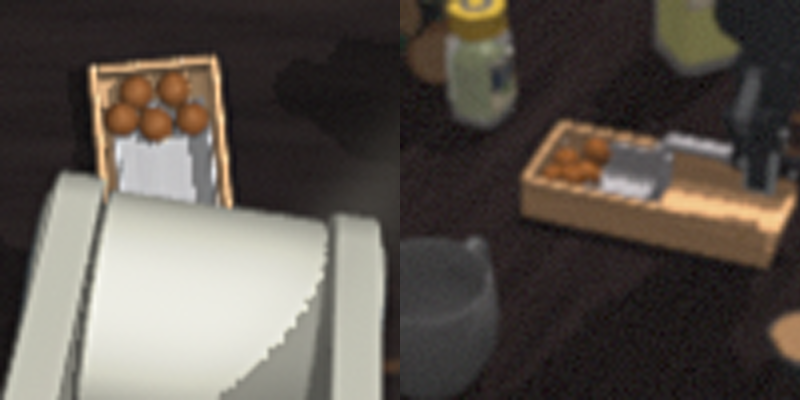

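Nuts: two against the far wall at (137,90) and (173,88), three in a row just behind them, now over the lip. The force is low, so I keep pushing slowly to the wall.

```bash
python3 -m inch '[[0.07,0,0,0,0,0,4],[0.07,0,0,0,0,0,4],[0.07,0,0,0,0,0,4],[0.07,0,0,0,0,0,4],[0,0,0,0,0,0,4]]' | sed -n '1,4p'
python3 -m inch '[[0.06,0,0,0,0,0,4],[0.06,0,0,0,0,0,4],[0.06,0,0,0,0,0,4],[0,0,0,0,0,0,4]]' | sed -n '2,4p'
python3 - <<'E'
from h import *
overlay("pics/j_top.png","top",(225,150,325,250),[],4)
overlay("pics/j_side.png","side",(220,170,320,270),[],4)
a=cv2.imread("pics/j_top.png");b=cv2.imread("pics/j_side.png");cv2.imwrite("pics/j.png",np.hstack([a,b]))
E
```

```text
t: 12.08
tcp_pos: [0.5302, -0.0676, 0.0404]
orientation: [-180.0, 0.2, 6.4]
contact_force: [-7.9, -1.2, 12.6]
tcp_pos: [0.5356, -0.0671, 0.0404]
orientation: [-180.0, 0.1, 6.3]
contact_force: [-1.6, -1.2, 3.8]
```

View pics/j.png

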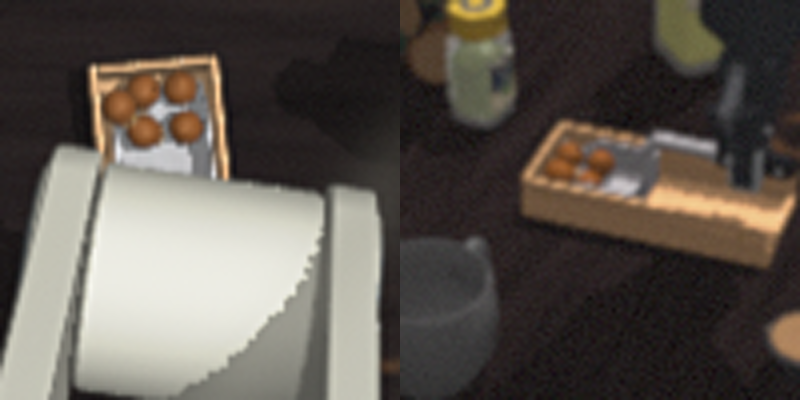

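Four nuts are in the pan. The one at (120,105) seems perched on the left side wall, so I move the pan sideways under it and check numerically.

```bash
cat >> h.py <<'E'
def nuts(c="top",z=.0165,o=(.597,-.0602),yaw=.111):
    viewer.get_image(c); out=[]
    for d in viewer.trace("nut_1",c):
        e=d["extent"]; p=back(e[:2],c,z)[:2]-o; ca,sa=np.cos(yaw),np.sin(yaw)
        out.append([round(d["score"],2)]+(1000*np.array([ca*p[0]+sa*p[1],-sa*p[0]+ca*p[1]])).round(0).tolist()+np.round(e).tolist())
    return out
E
python3 -m inch '[[0,-0.06,0,0,0,0,4],[0.03,-0.06,0,0,0,0,4],[0.03,-0.06,0,0,0,0,4],[0,0,0,0,0,0,4],[0,0,0,0,0,0,4]]' | sed -n '2,4p'
python3 -c "
from h import *
print(*nuts(),sep='\n');print(*nuts('side'),sep='\n')"
```

```text
tcp_pos: [0.5367, -0.0629, 0.0402]
orientation: [180.0, 0.1, 6.3]
contact_force: [-4.0, -5.4, 6.3]
[0.51, 74.0, 4.0, 262.0, 173.0, 12.0, 7.0]
[0.45, 48.0, -14.0, 270.0, 183.0, 9.0, 8.0]
[0.38, 63.0, 24.0, 254.0, 178.0, 10.0, 8.0]
```

```bash
python3 -m inch '[[0,0.02,-0.03,0,0,0,4],[-0.06,0.02,0.11,0,0.04,0,4],[-0.06,0,0.11,0,0.04,0,4],[-0.06,0,0.11,0,0.04,0,4],[0,0,0,0,0,0,4],[0,0,0,0,0,0,4],[0,0,0,0,0,0,4]]' | sed -n '2,4p'
python3 - <<'E'
from h import *
print(*nuts(z=.022),sep='\n')
overlay("pics/k_top.png","top",(225,150,325,250),[],4)
overlay("pics/k_side.png","side",(220,170,320,270),[],4)
a=cv2.imread("pics/k_top.png");b=cv2.imread("pics/k_side.png");cv2.imwrite("pics/k.png",np.hstack([a,b]))
E
```

```text
tcp_pos: [0.5333, -0.0637, 0.0324]
orientation: [-180.0, -6.8, 6.4]
contact_force: [-0.7, 0.7, -2.1]
[0.64, -156.0, -257.0, 384.0, 260.0, 12.0, 6.0]
[0.63, 20.0, -10.0, 270.0, 195.0, 6.0, 9.0]
[0.53, 76.0, 4.0, 262.0, 172.0, 10.0, 10.0]
[0.43, 71.0, -19.0, 272.0, 173.0, 6.0, 12.0]
```

View pics/k.png

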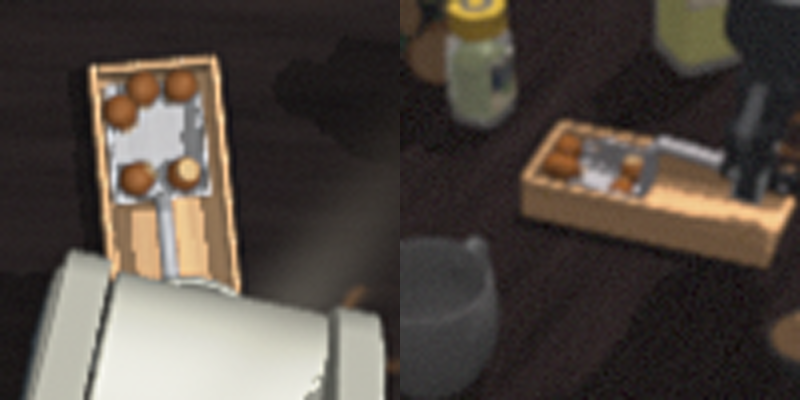

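```bash
python3 -m inch '[[0,0.03,0,0,0,0,4],[0,-0.03,0,0,0,0,4],[0,0,0,0,0,0,4],[0,0,0,0,0,0,4],[0,0,0,0,0,0,4]]' | sed -n '1,4p'
cat >> h.py <<'E'
def hough(c="top",crop=(225,150,325,250),s=4):
    x0,y0,x1,y1=crop; im=viewer.get_image(c)[y0:y1,x0:x1]; hsv=cv2.cvtColor(im,cv2.COLOR_RGB2HSV)
    m=((hsv[...,0]<14)&(hsv[...,1]>130)&(hsv[...,2]>60)&(hsv[...,2]<190)).astype(np.uint8)
    n,_,st,ce=cv2.connectedComponentsWithStats(m)
    return [(int(st[i,4]),((ce[i]+.5)*s).round().tolist(),(st[i,2:4]).tolist()) for i in range(1,n) if st[i,4]>12]
E
python3 -c "
from h import *
print(hough())
k=cv2.imread('pics/k_top.png'); print([k[y,x].tolist() for x,y in((145,88),(122,112),(180,86))])"
```

```text
t: 14.33
tcp_pos: [0.5334, -0.0639, 0.0325]
orientation: [180.0, -6.9, 6.4]
contact_force: [-0.9, -0.0, -2.2]
[(50, [180.0, 85.0], [9, 8]), (103, [132.0, 99.0], [14, 14]), (44, [137.0, 179.0], [8, 8]), (16, [178.0, 179.0], [7, 6])]
[[63, 106, 164], [63, 106, 163], [61, 104, 160]]
```

```bash
python3 - <<'E'
from h import *
im=viewer.get_image("top"); hsv=cv2.cvtColor(im,cv2.COLOR_RGB2HSV)
print("cols",list(range(250,281)))
for r in range(164,202): print(r,''.join(('#' if hsv[r,c,1]<60 and hsv[r,c,2]>90 else 'o' if hsv[r,c,0]<14 and hsv[r,c,1]>130 and 60<hsv[r,c,2]<195 else '.' if hsv[r,c,2]<90 else '+') for c in range(245,285)))
for n,p in zip(("floor","wl","wr"),(scoop_pts()[0],)): print(n,proj(p,"top").round(1).tolist())
print("wall",proj(parts("tray",.597,-.0602,.111)[1],"top").round(1).tolist())
E
```

```text
cols [250, 251, 252, 253, 254, 255, 256, 257, 258, 259, 260, 261, 262, 263, 264, 265, 266, 267, 268, 269, 270, 271, 272, 273, 274, 275, 276, 277, 278, 279, 280]
164 .......................+++++++++++......
165 ............+++++++++++++++++++++++.....
166 ...++++++++++++++++++++++++++++++++.....
167 ..++++++++++++++++++++++++o++++++++.....
168 ..++++++++++++oooo+++.oooooo+++++++.....
169 ..+++++++++.ooooooo+++ooooooo++++++.....
170 ..++++++++++ooooooo+#oooooooo++++++.....
171 ..+++++####.oooooooo.ooooooooo+++++.....
172 ..++++#####.oooooooo#oooooooo++++++.....
173 ..++++###+++ooooooo+#.oooooo+##+++++....
174 ...++++#+oooooooooo###.oooo+###+++++....
175 ...+++.oooooo+oooo+####++++####+++++....
176 ...+++oooooooo+++##############+++++....
177 ...+++oooooooo+################+++++....
178 ...+++oooooooo#################+++++....
179 ...+++oo+ooooo#################+++++....
180 ...+++++ooooo+#################+++++....
181 ...++++#+ooo+##################+++++....
182 ...+++#####+####################++++....
183 ...+++##########################+++++...
184 ....+++#########################+++
[... 339 characters left out ...]
ooo++###oo++++++###++++...
193 ....+++###.oooooo++###oo++++++###+++++..
194 ....+++###oooooooo+###ooo+++++.##+++++..
195 .....+++##oooooooo+###.oooo+o+###+++++..
196 .....+++##.oooooo+#####.oooo+####+++++..
197 .....+++###.ooooo########+++#####+++++..
198 .....+++####.+oo+################+++++..
199 .....+++#######.#########+#+++++++++++..
200 .....++++#######+++####+++++++++++++++..
201 .....++++++++++++++####+++++++++++++++..
floor [[276.4, 198.2], [276.4, 198.2], [252.7, 200.3], [252.7, 200.3], [273.8, 169.0], [273.8, 168.9], [250.1, 171.1], [250.1, 171.0]]
wall [[278.7, 167.7], [279.2, 165.3], [247.7, 170.4], [247.3, 168.1], [278.5, 166.0], [279.0, 163.6], [247.5, 168.7], [247.1, 166.4]]
```

```bash
cat >> h.py <<'E'
def asc(r0=160,r1=205,c0=243,c1=285):
    im=viewer.get_image("top"); hsv=cv2.cvtColor(im,cv2.COLOR_RGB2HSV).astype(int)
    for r in range(r0,r1): print(r,''.join(('#' if hsv[r,c,1]<60 and hsv[r,c,2]>90 else 'o' if hsv[r,c,0]<14 and hsv[r,c,1]>130 and 60<hsv[r,c,2]<195 else '.' if hsv[r,c,2]<90 else '+') for c in range(c0,c1)))
E
python3 -m inch '[[-0.1,0,0.11,0,0.04,0,4],[-0.1,0.05,0.11,0,0.04,0,4],[-0.06,0.05,0.11,0,0.04,0,4],[0,-0.1,0,0,0,0,4],[0,0.08,0,0,0,0,4],[0,-0.08,0,0,0,0,4],[0,0,0,0,0,0,4],[0,0,0,0,0,0,4]]' | sed -n '1,4p'
python3 -c "
from h import *
asc()"
```

```text
t: 15.1
tcp_pos: [0.5291, -0.0643, 0.0237]
orientation: [180.0, -13.8, 6.4]
contact_force: [1.1, -0.8, -1.8]
160 ..........................................
161 ..........................................
162 ..........................................
163 ..........................................
164 .........................+++++++++++......
165 ..............+++++++++++++++++++++++.....
166 .....++++++++++++++++++++++++++++++++.....
167 ....+++++++++++++++++++++++++++++++++.....
168 ....+++++++++++++++++++++++++++++++++.....
169 ....+++++++++++.ooo+++++++ooo++++++++.....
170 ....+++++++++++ooooo+++++ooooo+#+++++.....
171 ....++++++#+++ooooooo+#+oooooo+#+++++.....
172 ....++++#####.oooooooo#oooooooo++++++.....
173 ....++++#####.oooooooo.oooooooo+++++++....
174 .....+++#####.oooooooo.oooooooo##+++++....
175 .....+++ooooooooooooo##.oooooo+##+++++....
176 ......+oooooooo+++oo+##+.oooo+###+++++....
177 ......+ooooooo+++++#########+####+++++....
178 ......ooooooooo+#################+++++....
179 ......ooooooooo##################+++++....
180 ......++oooooo+##################+++++....
181 
[... 423 characters left out ...]
......+++#########################+++++...
191 ......+++#################+++++###+++++...
192 ......+++######++oo+####.oo+++++##+++++...
193 ......+++#####oooooo+###.o+++++++##+++++..
194 ......+++####.oooooo++##.oo++++++##+++++..
195 .......++####oooooooo+##.+o++++++##+++++..
196 .......+++##.oooooooo+##.oo+++++.##+++++..
197 .......+++##+oooooooo####.ooooo+###+++++..
198 .......+++###.oooooo######.ooo+####+++++..
199 .......+++###..oooo+######...+#####+++++..
200 .......+++####.....++..############+++++..
201 .......+++##########..######++++++++++++..
202 .......++++#######+++####+++++++++++++++..
203 .......++++++++++++++####++++++++++++++++.
204 .......++++++++++++++####++++++++++++++++.
```

```bash
python3 - <<'E'
from h import *
overlay("pics/l.png","side",(235,180,335,255),[(p,(0,255,0)) for p in scoop_pts()[:1]],8)
E
```

```text
(no output)
```

View pics/l.png

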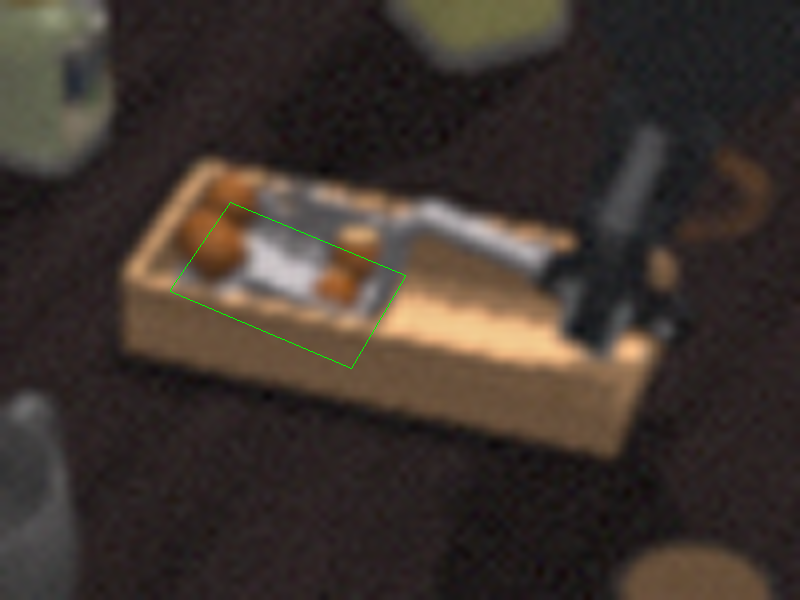

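```bash
python3 -m inch '[[-0.1,0,-0.115,0,-0.042,0,4],[-0.1,0,-0.115,0,-0.042,0,4],[-0.1,0,-0.115,0,-0.042,0,4],[-0.1,0,-0.115,0,-0.042,0,4],[-0.1,0,-0.115,0,-0.042,0,4],[-0.2,0,0,0,0,0,4],[-0.15,0,0,0,0,0,4],[0,0,0,0,0,0,4],[0,0,0,0,0,0,4]]' | sed -n '1,4p'
python3 -c "
from h import *
asc()"
```

```text
t: 15.95
tcp_pos: [0.506, -0.0671, 0.036]
orientation: [180.0, -1.9, 6.3]
contact_force: [1.4, 1.7, 7.0]
160 ..........................................
161 ..........................................
162 ..........................................
163 ..........................................
164 .........................+++++++++++......
165 ..............+++++++++++++++++++++++.....
166 .....++++++++++++++++++++++++++++++++.....
167 ....+++++++++++++++++++++++++++++++++.....
168 ....+++++++++++++++++++++++++++++++++.....
169 ....+++++++++++++++++++++++++++++++++.....
170 ....++++++++++++oooooo+++++++++++++++.....
171 ....+++++++++++oooooooo++++++++++++++.....
172 ....+++++++++++oooooooo++++++++++++++.....
173 ....+++++++++++oooooooo+++++++++++++++....
174 .....++++++++++oooooooo+++++++++++++++....
175 .....+++++++++++oooooo++++++++++++++++....
176 .....++++++++++++oooo+++++++++++++++++....
177 .....+++++++++++++++++++++++++++++++++....
178 .....+++++++++++++++++++++++++++++++++....
179 .....+++++++++++++++++++++++++++++++++....
180 .....+++++++++++++++++++++oooo++++++++....
181 ....
[... 419 characters left out ...]
......++++########################+++++...
191 ......++++#########################++++...
192 ......++++#########################++++...
193 ......++++#########################+++++..
194 ......++++##########+++++##########+++++..
195 .......+++#########+++++oo+########+++++..
196 .......+++#########++++oooo+#######+++++..
197 .......+++#########++++oooo+#######+++++..
198 .......+++#########+++ooooo+#######+++++..
199 .......+++##########ooooooo+#######+++++..
200 .......+++##########.oooooo########+++++..
201 .......+++###########++oooo+#+++###+++++..
202 .......+++########++++####.o++++++##++++..
203 .......+++#####+ooooo+####.o++++++##++++..
204 .......++++###.oooooo+####oo++++++##+++++.
```

Now three nuts are in the pan, one at the lip and one at the far wall. Three suffice, so I tilt the nose up and check.

```bash
python3 -m inch '[[0,0.03,0.02,0,0.04,0,4],[-0.05,0.03,0.08,0,0.04,0,4],[-0.05,0.03,0.06,0,0.04,0,4],[-0.05,0,0.05,0,0.04,0,4],[-0.05,0,0.05,0,0.04,0,4],[-0.05,0,0.03,0,0.04,0,4],[0,0,0,0,0,0,4],[0,0,0,0,0,0,4],[0,0,0,0,0,0,4],[0,0,0,0,0,0,4]]' | sed -n '1,4p'
python3 -c "
from h import *
asc(165,212)"
```

```text
t: 16.83
tcp_pos: [0.5006, -0.0698, 0.0274]
orientation: [180.0, -15.5, 6.4]
contact_force: [-0.9, -0.2, -2.4]
165 ..............+++++++++++++++++++++++.....
166 .....++++++++++++++++++++++++++++++++.....
167 ....+++++++++++++++++++++++++++++++++.....
168 ....+++++++++++++++++++++++++++++++++.....
169 ....+++++++++++++++++++++++++++++++++.....
170 ....++++++++++++oooooo+++++++++++++++.....
171 ....+++++++++++oooooooo++++++++++++++.....
172 ....+++++++++++oooooooo++++++++++++++.....
173 ....+++++++++++oooooooo+++++++++++++++....
174 .....++++++++++.ooooooo+++++++++++++++....
175 .....+++++++++++oooooo++++++++++++++++....
176 .....++++++++++++oooo+++++++++++++++++....
177 .....+++++++++++++++++++++++++++++++++....
178 .....+++++++++++++++++++++++++++++++++....
179 .....+++++++++++++++++++++++++++++++++....
180 .....+++++++++++++++++++++++++++++++++....
181 .....++++++++++++++++++++++++++###++++....
182 .....+++++++++++++++++++##########++++....
183 .....++++++#######################+++++...
184 ......++++########################+++++...
185 ......++++#########################++++...
18
[... 519 characters left out ...]
.......++++#########++++ooo+########++++..
198 .......++++#########++++oooo########++++..
199 .......++++########+++++oooo+########+++..
200 .......++++#########+++ooooo+########+++..
201 .......++++#########++oooooo#########+++..
202 .......++++#########.ooooooo###++####+++..
203 .......++++########+++o+o++++o++++###++++.
204 .......++++#####++oo+++####.o++++++##++++.
205 .......++++####+ooooo++####oo++++++##++++.
206 ........++++##.oooooo+++###oo++++++##++++.
207 ........++++##.ooooooo++###ooo+++++##++++.
208 ........++++##.oooooooo+###.oo+++++##++++.
209 ........++++###ooooooo+#####oooooo+##++++.
210 ........++++###.oooooo######.+oo+####++++.
211 ........++++####.oooo+#######....#####+++.
```

Four nuts sit well back in the pan and one stays in the tray. Lifting with the nose up.

```bash
cat >> h.py <<'E'
LIP=OFF+np.array([.097,0,0])
def target(lip,yaw,pitch,off=None):  # pitch>0 nose up ; degrees
    R=Ro.from_euler("z",yaw,degrees=True)*Ro.from_euler("y",-pitch,degrees=True)*FL
    return np.array(lip)-R.apply(LIP if off is None else off),R
def plan(p,R):
    t,R0,_=tool(); print("shift units",(R0.inv().apply(p-t)/.025).round(3),"rotvec",(R0.inv()*R).as_rotvec().round(3),"after-rot shift",(R.inv().apply(p-t)/.025).round(3),"target tcp",p.round(4))
def lipnow(): t,R,_=tool(); return t+R.apply(LIP)
E
python3 -m inch '[[0.04,0,-0.15,0,0,0,4],[0.08,0,-0.3,0,0,0,4],[0.12,0,-0.45,0,0,0,4],[0.16,0,-0.58,0,0,0,4],[0.16,0,-0.58,0,0,0,4],[0.16,0,-0.58,0,0,0,4],[0.16,0,-0.58,0,0,0,4],[0.16,0,-0.58,0,0,0,4],[0.1,0,-0.4,0,0,0,4],[0.05,0,-0.2,0,0,0,4]]' | sed -n '1,4p'
python3 - <<'E'
from h import *
viewer.get_image("top")
m=viewer.trace("grey_cup","top")[0]["region"].astype(np.uint8)
c=max(cv2.findContours(m,0,1)[0],key=cv2.contourArea)
m2=cv2.morphologyEx(m,cv2.MORPH_OPEN,cv2.getStructuringElement(2,(15,15))); c2=max(cv2.findContours(m2,0,1)[0],key=cv2.contourArea)
e=cv2.minEnclosingCircle(c2); print(e, back(e[0],"top",.065), [back(np.array(e[0])+.5,"top",z).round(4) for z in(.06,.074)])
p,R=target([.640,.146,.135],12.9,15.5); plan(p,R); print(lipnow(),tool()[2]["q"].round(1))
asc(165,215)
E
```

```text
t: 17.72
tcp_pos: [0.5002, -0.0702, 0.1434]
orientation: [179.9, -15.6, 6.4]
contact_force: [0.6, -0.1, -2.2]
((173.92857360839844, 174.2857208251953), 20.617727279663086) [0.65429259 0.14747822 0.065     ] [array([0.654 , 0.1473, 0.06  ]), array([0.6518, 0.1446, 0.074 ])]
shift units [ 0.6   -7.305  0.561] rotvec [ 0.032 -0.002 -0.11 ] after-rot shift [ 1.398 -7.174  0.789] target tcp [0.4979 0.1135 0.1329]
[ 0.6448532  -0.05395247  0.14489434] [-11.3   9.7 123.5   8.7  32.1  65.6]
165 ..............+++++++++++++++++++++++.....
166 .....++++++++++++++++++++++++++++++++.....
167 ....+++++++++++++++++++++++++++++++++.....
168 ....+++++++++++++++++++++++++++++++++.....
169 ....++++++++++++.++++++++++++++++++++.....
170 ....++++++++++++oooooo+++++++++++++++.....
171 ....+++++++++++oooooooo++++++++++++++.....
172 ....+++++++++++oooooooo++++++++++++++.....
173 ....+++++++++++oooooooo+++++++++++#+++....
174 .....++++++++++.+o++++++++++########++....
175 .....+++++++########################++....
176 .....+++++##########################++....
177 .....+++++##########################++....
1
[... 1037 characters left out ...]
........+++####.ooooo+++####.oo++++++##+..
201 ........+++###.ooooooo++####ooo++++++##+..
202 ........+++###.ooooooo+++##.ooo+++++++#+..
203 ........+++###ooooooooo+####oooo+++++##+..
204 ........++++##.oooooooo+####.oooo++++##++.
205 ........+++###.ooooooo+######.ooooo+.###+.
206 ........++++###.oooooo+######...o++.####+.
207 ........++++###..oooo+#########...######+.
208 ........++++####.....##...##############+.
209 ........++++############..##########+++++.
210 ........++++##########++.####++++++++++++.
211 ........++++++++++++++++#####++++++++++++.
212 ........++++++++++++++++#####++++++++++++.
213 ........++++++++++++++++#####++++++++++++.
214 ........++++++++++++++++#####+++++++++++++
```

```bash
python3 -m inch '[[0,0,0,0.015,0,-0.053,4],[0,0,0,0.015,0,-0.053,4],[0.05,-0.3,0.03,0,0,0,4],[0.1,-0.6,0.06,0,0,0,4],[0.1,-0.6,0.06,0,0,0,4],[0.1,-0.6,0.06,0,0,0,4],[0.1,-0.6,0.06,0,0,0,4],[0.1,-0.6,0.06,0,0,0,4],[0.1,-0.6,0.06,0,0,0,4],[0.1,-0.6,0.06,0,0,0,4]]' | sed -n '1,4p'
python3 -m inch '[[0.1,-0.6,0.06,0,0,0,4],[0.1,-0.6,0.06,0,0,0,4],[0.1,-0.6,0.06,0,0,0,4],[0.1,-0.4,0.06,0,0,0,4],[0.05,-0.2,0,0,0,0,4],[0,0,0,0,0,0,4]]' | sed -n '1,4p'
python3 - <<'E'
from h import *
p,R=target([.638,.144,.104],12.7,15.5); plan(p,R); print(lipnow(),tool()[2]["q"].round(1))
E
```

```text
t: 18.7
tcp_pos: [0.4945, 0.0457, 0.1346]
orientation: [-179.9, -15.4, 12.5]
contact_force: [1.1, -0.6, -1.6]
t: 19.2
tcp_pos: [0.4938, 0.1069, 0.1321]
orientation: [-179.9, -15.4, 12.7]
contact_force: [0.6, 0.8, -1.6]
shift units [-0.202 -0.179  1.2  ] rotvec [-0.001  0.001 -0.001] after-rot shift [-0.203 -0.18   1.199] target tcp [0.4958 0.112  0.1019]
[0.63597118 0.13885358 0.13405639] [ 11.9  10.6 124.2   0.5  29.8  88.8]
```

```bash
python3 -m inch '[[-0.07,-0.06,0.4,0,0,0,4],[-0.07,-0.06,0.4,0,0,0,4],[-0.06,-0.06,0.4,0,0,0,4],[0,0,0,0,0,0,4],[0,0,0,0,0,0,4]]' | sed -n '1,4p'
python3 - <<'E'
from h import *
pl=[(p,(0,255,0)) for p in scoop_pts()[:1]]+[(disc(35,35,74,74)+[.652,.147,0],(255,0,0)),(disc(42,42,74,74)+[.652,.147,0],(255,0,0))]
overlay("pics/m1.png","top",(130,140,230,240),pl,4); overlay("pics/m2.png","side",(180,180,280,280),pl,4)
cv2.imwrite("pics/m.png",np.hstack([cv2.imread("pics/m1.png"),cv2.imread("pics/m2.png")])); print(lipnow())
E
```

```text
t: 19.62
tcp_pos: [0.4958, 0.1104, 0.1019]
orientation: [-180.0, -15.4, 12.6]
contact_force: [-0.0, -0.0, -2.1]
[0.63878127 0.14246475 0.10484925]
```

View pics/m.png

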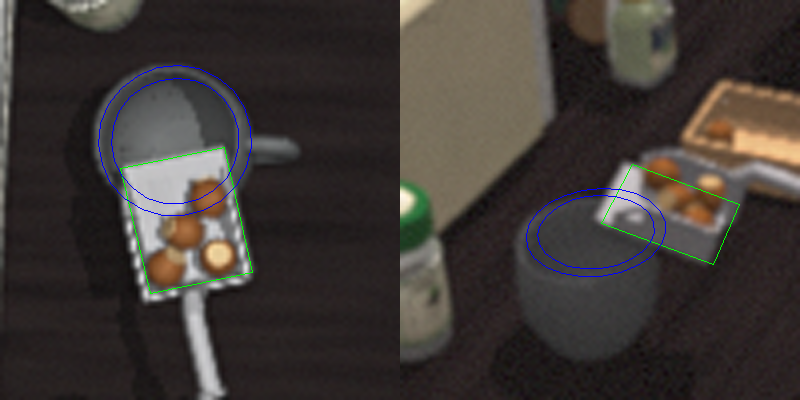

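The pan matches the model and the lip is inside the mouth. The cup is about 2.5 mm further to +y than drawn, so I correct that and tip slowly about the lip.

```bash
python3 -m inch '[[0.06,-0.1,-0.07,0,-0.04,0,4],[0.08,0,-0.15,0,-0.05,0,4],[0.08,0,-0.15,0,-0.05,0,4],[0.08,0,-0.15,0,-0.05,0,4],[0.08,0,-0.15,0,-0.05,0,4],[0.06,0,-0.2,0,-0.04,0,4]]' | sed -n '1,4p'
python3 -c "
from h import *
print(lipnow(),tool()[2]['q'].round(1))"
```

```text
t: 20.22
tcp_pos: [0.5044, 0.115, 0.1267]
orientation: [-180.0, 0.6, 12.6]
contact_force: [-0.6, 0.0, -1.8]
[0.64161919 0.14577011 0.0883181 ] [ 12.7  18.5 111.6   0.   50.5  90. ]
```

```bash
python3 -m inch '[[0.06,0,-0.25,0,-0.045,0,4],[0.06,0,-0.25,0,-0.045,0,4],[0.06,0,-0.25,0,-0.045,0,4],[0.06,0,-0.25,0,-0.045,0,4],[0.06,0,-0.25,0,-0.045,0,4],[0.06,0,-0.25,0,-0.045,0,4],[0.06,0,-0.25,0,-0.045,0,4],[0.06,0,-0.25,0,-0.045,0,4],[0,0,0,0,0,0,4],[0,0,0,0,0,0,4]]' | sed -n '1,4p'
python3 -c "
from h import *
print(lipnow(),tool()[2]['q'].round(1))
for c in CAL: viewer.get_image(c); print([(round(d['score'],2),np.round(d['extent']).tolist()) for d in viewer.boxes_of('nut_1',c)])
asc(160,205,150,200)"
```

```text
t: 21.05
tcp_pos: [0.5239, 0.1194, 0.1727]
orientation: [-180.0, 21.1, 12.7]
contact_force: [0.2, 0.2, -1.4]
[0.63933075 0.14531708 0.08754348] [12.7 27.9 92.9  0.  80.2 90. ]
[(0.39, [263.0, 172.0, 9.0, 8.0])]
[(0.43, [264.0, 221.0, 67.0, 46.0])]
160 ######################............................
161 ######################............................
162 ######################............................
163 ######################............................
164 ######################............................
165 ######################.###+..........+............
166 ############################..........#...........
167 ############################..........#...........
168 ######################++++###.....................
169 ######################+ooo+##..........#..........
170 ######################+oooo+#..........#..........
171 ######################+ooooo##.........#..........
172 ######################+ooooo##.........#..........
173 ######################+ooooo+#.........#..........
174 #######################ooooo++ooo......#..........
175 #######################
[... 922 characters left out ...]
##############...###########............
193 ########################....##########............
194 ########################....##########............
195 ########################.....#########............
196 ########################.....##########...........
197 ########################......#########...........
198 ########################......#########...........
199 #########################......+#######...........
200 #########################.........#####...........
201 #########################..........####...........
202 #########################...........###...........
203 #########################...........####..........
204 #########################.........###############.
```

```bash
python3 -m inch '[[0.06,0,-0.25,0,-0.045,0,4],[0.06,0,-0.25,0,-0.045,0,4],[0.06,0,-0.25,0,-0.045,0,4],[0.06,0,-0.25,0,-0.045,0,4],[0.06,0,-0.25,0,-0.045,0,4],[0,0,0,0,0,0,4],[0,0,0,0,0,0,4],[0,0,0,0,0,0,4],[0,0,0,0,0,0,4]]' | sed -n '1,4p'
python3 -c "
from h import *
print(lipnow(),tool()[2]['q'].round(1))
asc(160,190,150,190)"
```

```text
t: 22.05
tcp_pos: [0.5426, 0.1238, 0.1974]
orientation: [-180.0, 34.0, 12.7]
contact_force: [0.2, 0.6, -1.6]
[0.63643969 0.14491314 0.08783833] [12.7 35.8 80.7  0.  97.5 90. ]
160 #################.......................
161 #################.......................
162 #################.......................
163 #################.......................
164 #################.....##................
165 #################......###+..........+..
166 ##################.....#####..........#.
167 ##################.....#####..........#.
168 ##################......++###...........
169 ##################.....ooo+##..........#
170 ##################......ooo+#..........#
171 ##################......oooo##.........#
172 ##################......oooo##.........#
173 ##################.......ooo+#.........#
174 ##################.......ooo++ooo......#
175 ##################..........oooooo.....#
176 ##################...........ooooo.....#
177 ###################..........ooo++.#...#
178 ###################...........+++###....
179 ###################............#####....
180 ###################..........#######....
181 ###################...........#######...
182 ###################............#########
183 ###################............#########
184 ###################............#########
185 ###################..................+#+
186 ###################.....................
187 ###################...........#+........
188 ###################..........###...+....
189 ###################.........####...#....
```

```bash
python3 -m inch '[[-0.3,0,-0.45,0,0,0,4],[-0.4,0,-0.55,0,0,0,4],[-0.4,0,-0.55,0,0,0,4],[-0.5,0,-0.3,0,0.1,0,4],[-0.5,0,-0.3,0,0.1,0,4],[-0.5,0,-0.2,0,0.1,0,4],[-0.5,0,-0.1,0,0.1,0,4],[-0.5,0,0,0,0.1,0,4],[-0.5,0,0,0,0.094,0,4],[-0.5,0,0,0,0,0,4]]' | sed -n '1,4p'
python3 - <<'E'
from h import *
im={c:viewer.get_image(c) for c in CAL}
for c in im: cv2.imwrite(f"pics/n_{c}.png",im[c][:,:,::-1])
ms=masks("clip")
for c in list(ms)+["both"]:
    for y in(.18,.18+np.pi):
        print(c,fit("clip",[.4776,-.329,y],ms if c=="both" else {c:ms[c]}))
for c in im:
    h=cv2.cvtColor(im[c],cv2.COLOR_RGB2HSV); m=((h[...,0]>3)&(h[...,0]<14)&(h[...,1]>190)&(h[...,2]>150)); r,q=np.nonzero(m)
    k=(q>330); print(c,"orange",q[k].mean(),r[k].mean(),q[k].min(),q[k].max(),r[k].min(),r[k].max())
asc(165,190,150,195)
g=cv2.cvtColor(im["top"],cv2.COLOR_RGB2GRAY)[244:276,362:404]
for r,row in enumerate(g): print(244+r,' '.join(f"{v:3d}" for v in row))
E
```

```text
t: 22.93
tcp_pos: [0.4693, 0.1073, 0.2914]
orientation: [-180.0, -0.3, 12.7]
contact_force: [-0.2, 0.1, -1.6]
top (array([ 0.47674226, -0.33023854,  0.17442706]), {'top': np.float64(0.82)})
top (array([ 0.47724202, -0.33318369,  3.29090741]), {'top': np.float64(0.86)})
side (array([ 0.4774823 , -0.323809  ,  0.17953888]), {'side': np.float64(0.82)})
side (array([ 0.47799885, -0.32735319,  3.35741715]), {'side': np.float64(0.85)})
both (array([ 0.47751181, -0.32767123,  0.16729595]), {'top': np.float64(0.8), 'side': np.float64(0.8)})
both (array([ 0.47789634, -0.33185326,  3.31495752]), {'top': np.float64(0.85), 'side': np.float64(0.81)})
top orange 384.1111111111111 258.9259259259259 381 387 257 262
side orange 357.1818181818182 165.45454545454547 356 359 164 167
165 ..................+#######+..........#.......
166 ......#.........#+##########..........#......
167 ..............+#############..........#......
168 .....#.......########+++++###................
169 .....+......########+ooooo+##..........#.....
170 ............#######+ooooooo+#..........#.....
171 ....#.......######.+oo
[... 5727 characters left out ...]
  35  37  33
272  39  38  37  37  39  37  36  38  37  36  36  38  35  35  35  37  36  35  35  37  36  35  37  35  36  34  35  35  35  34  34  36  35  35  36  36  38  35  35  35  35  36
273  40  38  37  37  38  38  37  36  35  37  37  36  36  37  37  37  36  37  37  36  37  38  37  36  37  35  35  35  35  36  35  36  38  34  37  35  39  35  38  38  35  36
274  35  37  38  39  38  38  37  36  38  38  37  36  36  38  37  37  40  36  37  38  38  37  34  35  34  34  37  36  37  37  34  36  35  35  33  36  37  36  37  37  34  38
275  37  37  37  37  37  37  37  38  37  34  38  35  39  39  37  36  40  37  37  36  35  38  35  36  36  37  34  38  34  34  33  32  35  34  34  36  36  36  35  35  34  33
```

```bash
python3 - <<'E'
from h import *
F={"tipA":(397.3,252.3),"tipB":(399,262.3),"baseLtop":(366.5,252.3),"baseLbot":(368.3,266),"orange":(384.1,258.9),"baseBotR":(386,264.3)}
for n,uv in F.items():
    print(n,{z:[back((uv[0]+d,uv[1]+d),"top",z/1000)[:2].round(4).tolist() for d in(0,)] for z in(6,50,64,80,90)})
im=cv2.imread("pics/n_top.png")[240:275,355:410]; a=cv2.resize(im,None,fx=8,fy=8,interpolation=cv2.INTER_CUBIC)
im=cv2.imread("pics/n_side.png")[150:200,335:380]; b=cv2.resize(im,None,fx=8,fy=8,interpolation=cv2.INTER_CUBIC)
H=max(a.shape[0],b.shape[0]); p=lambda q:np.vstack([q,np.zeros((H-q.shape[0],q.shape[1],3),np.uint8)])
cv2.imwrite("pics/clip.png",np.hstack([p(a),p(b)])); print(a.shape,b.shape)
E
```

```text
tipA {6: [[0.4898, -0.369]], 50: [[0.49, -0.356]], 64: [[0.4901, -0.3519]], 80: [[0.4902, -0.3472]], 90: [[0.4903, -0.3443]]}
tipB {6: [[0.4666, -0.3728]], 50: [[0.4678, -0.3597]], 64: [[0.4681, -0.3555]], 80: [[0.4686, -0.3508]], 90: [[0.4688, -0.3478]]}
baseLtop {6: [[0.4886, -0.2963]], 50: [[0.4889, -0.2863]], 64: [[0.489, -0.2831]], 80: [[0.4891, -0.2795]], 90: [[0.4891, -0.2772]]}
baseLbot {6: [[0.4568, -0.3004]], 50: [[0.4584, -0.2903]], 64: [[0.4589, -0.287]], 80: [[0.4595, -0.2833]], 90: [[0.4599, -0.281]]}
orange {6: [[0.4739, -0.3377]], 50: [[0.4748, -0.326]], 64: [[0.4751, -0.3223]], 80: [[0.4754, -0.3181]], 90: [[0.4756, -0.3154]]}
baseBotR {6: [[0.4614, -0.3421]], 50: [[0.4628, -0.3302]], 64: [[0.4633, -0.3265]], 80: [[0.4638, -0.3222]], 90: [[0.4641, -0.3195]]}
(280, 440, 3) (400, 360, 3)
```

View pics/clip.png

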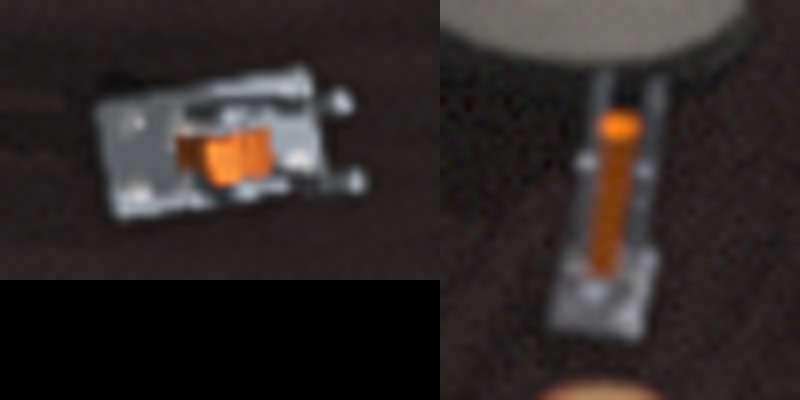

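The clip picture shows the jaw on world +y (toward the side camera) and the tall flared tines on −y. Base corners near (100,98), (308,68), (120,218) and (330,185) put the origin at about (0.4775, −0.331), yaw about 9.3°. The ASCII view showed four nuts in the cup. Carrying the empty scoop to the clip.

```bash
python3 -m inch '[[-0.2,0.3,0,0,0,0.059,4],[-0.25,0.95,0,0,0,0,4],[-0.25,0.95,0,0,0,0,4],[-0.25,0.95,0,0,0,0,4],[-0.25,0.95,0,0,0,0,4],[-0.25,0.95,0,0,0,0,4],[-0.25,0.95,0,0,0,0,4],[-0.25,0.95,0,0,0,0,4],[-0.25,0.95,0,0,0,0,4],[-0.25,0.95,0,0,0,0,4]]' | sed -n '1,4p'
python3 -m inch '[[-0.25,0.95,0,0,0,0,4],[-0.25,0.95,0,0,0,0,4],[-0.25,0.95,0,0,0,0,4],[-0.25,0.95,0,0,0,0,4],[-0.25,0.95,0,0,0,0,4],[-0.25,0.95,0,0,0,0,4],[-0.2,0.95,0,0,0,0,4],[0,0.95,0,0,0,0,4],[0,0.5,0,0,0,0,4],[0,0.3,0,0,0,0,4]]' | sed -n '1,4p'
python3 -m inch '[[0,0,0.5,0,0,0,4],[0,0,0.9,0,0,0,4],[0,0,0.9,0,0,0,4],[0,0,0.9,0,0,0,4],[0,0,0.9,0,0,0,4],[0,0,0.9,0,0,0,4],[0,0,0.7,0,0,0,4],[0,0,0.5,0,0,0,4],[0,0,0,0,0,0,4],[0,0,0,0,0,0,4]]' | sed -n '1,4p'
python3 - <<'E'
from h import *
def tgt(z): 
    R=Ro.from_euler("z",9.3,degrees=True)*FL; return np.array([.4775,-.331,z])-R.apply(OFF),R
plan(*tgt(.062))
# where is the rod/pan now vs model (top)
viewer.get_image("top"); m=viewer.trace("scoop","top")
if m:
    m=m[0]["region"]; r,c=np.nonzero(m); print("mask",c.min(),c.max(),r.min(),r.max())
P=np.vstack(scoop_pts()[:6]); print("model pan",proj(P,"top").min(0),proj(P,"top").max(0))
im=viewer.get_image("top"); g=cv2.cvtColor(im,cv2.COLOR_RGB2GRAY)
rows=range(205,262,3); 
for r in rows: print(r,' '.join(f"{v:3d}" for v in g[r,362:412:1]))
R0=scoop_pts(); print("rod axis px",proj(R0[6],"top").round(1).tolist(), "floor",proj(R0[0],"top").round(1).tolist())
E
```

```text
t: 24.02
tcp_pos: [0.449, -0.1221, 0.289]
orientation: [-179.9, 0.2, 9.3]
contact_force: [0.7, 0.8, -1.2]
t: 24.85
tcp_pos: [0.4407, -0.3365, 0.2885]
orientation: [-179.9, 0.1, 9.2]
contact_force: [0.0, 0.2, -0.8]
t: 25.68
tcp_pos: [0.4399, -0.3339, 0.1338]
orientation: [-179.9, 0.1, 9.3]
contact_force: [0.3, -0.0, -2.0]
shift units [-0.253  0.133  1.396] rotvec [-0.002  0.002  0.   ] after-rot shift [-0.256  0.13   1.396] target tcp [ 0.4341 -0.3381  0.0989]
mask 372 404 210 272
model pan [370.51814927 208.2271252 ] [404.98248395 244.08725996]
205  30  30  30  30  30  29  27  28  31  30  29  29  30  30  31  32  32  33  30  31  32  33  31  31  31  34  33  34  32  33  32  33  31  29  32  31  31  32  32  33  31  24  18  25  25  23  23  24  23  29
208  33  32  34  34  33  33  34  34  35  33  34  32  32  33  34  34  32  30  31  31  27  31  35  33  33  38  43  47  62  80  80  83 110 133 129  47  29  33  36  32  25  22  23  21  27  26  28  25  24  24
211  28  28  28  39  36  39  37  35  34  45  85 112 131 132 139 142 154 160 185 207 206 207 208 207 208 208 208 207 206 207 206 206 207 210 2
[... 2902 characters left out ...]
  35  36  32  36
256  23  26  27  25  27  59  97 101 117 116 109  93  93  99 122 137 150 124 120 123 135 133 144 130 125 121 137 161 161 163 165 162 131  43  42  98 152 192 214 181  61  23  30  34  33  33  34  32  34  31
259  26  28  26  24  23  45  91  98  95  96  97  96  96  94  95  63  53  55  88 166 165 161 158 141 140 128 125 139 167 200 211 195 159  76  29  66 126 173 210 191 100  35  31  35  35  37  35  37  34  37
rod axis px [[401.9, 265.9], [403.4, 266.1], [397.1, 266.7], [398.5, 266.9], [398.5, 245.9], [399.9, 245.9], [393.7, 246.6], [395.1, 246.6]] floor [[401.4, 240.3], [401.6, 240.3], [375.9, 244.1], [376.1, 244.0], [396.0, 208.6], [396.2, 208.6], [370.6, 212.3], [370.8, 212.3]]
```

```bash
python3 -m inch '[[-0.13,0.05,0.4,0,0,0,4],[-0.12,0.035,0.5,0,0,0,4],[0,0,0.5,0,0,0,4],[0,0,0.4,0,0,0,4],[0,0,0,0,0,0,4],[0,0,0,0,0,0,4]]' | sed -n '2,4p'
python3 -m inch '[[0,0,0.2,0,0,0,4],[0,0,0.2,0,0,0,4],[0,0,0,0,0,0,4]]' | sed -n '2,4p'
python3 -m inch '[[0,0,0.15,0,0,0,4],[0,0,0.15,0,0,0,4],[0,0,0,0,0,0,4]]' | sed -n '2,4p'
```

```text
tcp_pos: [0.4336, -0.3375, 0.0891]
orientation: [-179.9, 0.1, 9.3]
contact_force: [-0.4, 0.1, -1.3]
tcp_pos: [0.4337, -0.3375, 0.0789]
orientation: [-179.9, 0.1, 9.3]
contact_force: [-0.1, -0.1, -1.9]
tcp_pos: [0.4336, -0.3374, 0.0713]
orientation: [-179.9, 0.1, 9.3]
contact_force: [-0.3, 0.0, -1.3]
```

```bash
for i in 1 2 3; do python3 -m inch '[[0,0,0.1,0,0,0,4],[0,0,0.1,0,0,0,4],[0,0,0,0,0,0,4]]' | sed -n '2,4p'; done
```

```text
tcp_pos: [0.4336, -0.3375, 0.0665]
orientation: [-179.9, 0.1, 9.3]
contact_force: [-0.7, 0.4, -1.8]
tcp_pos: [0.4336, -0.3375, 0.0614]
orientation: [-179.9, 0.1, 9.3]
contact_force: [0.3, -0.1, -1.6]
tcp_pos: [0.4339, -0.3377, 0.0566]
orientation: [-180.0, 0.1, 9.3]
contact_force: [0.2, -1.5, -1.3]
```

```bash
for i in 1 2 3; do python3 -m inch '[[0,0,0.1,0,0,0,4],[0,0,0.1,0,0,0,4],[0,0,0,0,0,0,4]]' | sed -n '2,4p'; done
```

```text
tcp_pos: [0.4339, -0.3378, 0.0516]
orientation: [-180.0, 0.0, 9.3]
contact_force: [0.1, -1.4, -1.0]
tcp_pos: [0.4337, -0.3376, 0.0465]
orientation: [-180.0, 0.1, 9.3]
contact_force: [1.6, -1.8, -1.0]
tcp_pos: [0.4333, -0.3372, 0.0412]
orientation: [-179.9, 0.1, 9.3]
contact_force: [0.6, -0.5, -4.4]
```

```bash
for i in 1 2; do python3 -m inch '[[0,0,0.05,0,0,0,4],[0,0,0.05,0,0,0,4],[0,0,0,0,0,0,4],[0,0,0,0,0,0,4]]' | sed -n '2,4p'; done
python3 - <<'E'
from h import *
for c in CAL:
    im=viewer.get_image(c); h=cv2.cvtColor(im,cv2.COLOR_RGB2HSV); m=((h[...,0]>3)&(h[...,0]<14)&(h[...,1]>190)&(h[...,2]>150)); r,q=np.nonzero(m)
    k=(q>330)&(r<300); print(c,"orange",k.sum(),q[k].mean(),r[k].mean(),q[k].min(),q[k].max(),r[k].min(),r[k].max())
g=cv2.cvtColor(viewer.get_image("top"),cv2.COLOR_RGB2GRAY)
for r in range(236,274,3): print(r,' '.join(f"{v:3d}" for v in g[r,362:408]))
E
```

```text
tcp_pos: [0.4335, -0.3373, 0.0391]
orientation: [-179.9, 0.1, 9.3]
contact_force: [0.8, -0.8, -4.6]
tcp_pos: [0.4338, -0.3375, 0.0369]
orientation: [-180.0, 0.1, 9.3]
contact_force: [-0.4, -0.3, -1.7]
top orange 29 384.2068965517241 258.9655172413793 381 387 257 261
side orange 12 357.1666666666667 165.5 356 359 164 167
236  24  26  22  34  65  66 104 184 208 201 200 201 203 205 207 207 205 205 203 204 204 201 150 114 114 117 118 107  65  99 182  65  24  32  33  32  33  32  33  31  34  33  35  32  31  32
239  27  23  25  29  46  65 117 228 213 205 201 202 201 203 203 208 205 205 204 203 204 208 200 120 114 117 127 151  73  71 106  87  40  35  37  38  36  33  35  35  34  37  34  34  36  33
242  26  22  26  25  36  64  73 116 171 190 187 206 207 205 208 211 210 211 208 188 190 180 126 114 114 114 114 110  95  72 105 176  72  30  33  36  36  34  32  35  33  32  33  33  33  32
245  30  20  21  23  26  49  66 104 186 119 117 138 138 150 107  89  78  81  81  64  71 105 134 152 152  74  66  67  53  54  34  28  31  32  32  32  34  35  33  34  35  32  35  33  32  34
248  30  29  27  27  23  2
[... 965 characters left out ...]
  96  94  99 119 108  89  60  53  55  69 121 164 140 126 141 161 156  68  44  50  53  76  71  69  94 147  89  36  28  34  30  33  32  34
266  25  22  25  21  25  20  38  74  90  86  83  80  75  58  53  60  43  45  33  24  22  22  22  27  53 107 156 197 183 123  66  31  32  32  28  32  28  28  28  30  31  40  53  76  91  84
269  23  23  23  23  24  23  22  19  21  17  23  22  23  24  24  26  22  23  22  25  23  24  28  30  33  37  35  29  26  34  28  29  26  30  28  28  27  31  42  60  81 104 124 107  67  48
272  25  27  24  25  22  26  29  26  25  25  25  27  26  26  25  26  24  26  23  25  23  25  25  32  53  41  26  30  31  29  26  27  28  27  29  34  46  66  85 110 131 100  56  41  44  49
```

The orange jaw is back at its closed pixel position in both views, so the rod is seated. One small press to the bench, then release.

```bash
python3 -m inch '[[0,0,0.03,0,0,0,4],[0,0,0.03,0,0,0,4],[0,0,0,0,0,0,4]]' | sed -n '2,4p'
python3 -m inch '[[0,0,-0.02,0,0,0,16],[0,0,0,0,0,0,22],[0,0,0,0,0,0,35],[0,0,0,0,0,0,50],[0,0,0,0,0,0,60],[0,0,0,0,0,0,60],[0,0,0,0,0,0,60],[0,0,0,0,0,0,60]]'
```

```text
tcp_pos: [0.434, -0.3377, 0.0357]
orientation: [-180.0, 0.0, 9.3]
contact_force: [-0.3, 0.6, 3.9]
t: 30.07
tcp_pos: [0.4338, -0.3377, 0.0359]
orientation: [-180.0, 0.1, 9.3]
contact_force: [0.1, 0.7, -0.5]
grip_width: 0.0599
grasp_force: 0.0
```

```bash
python3 -m inch '[[0,0,-0.3,0,0,0,60],[0,0,-0.6,0,0,0,60],[0,0,-0.9,0,0,0,60],[0,0,-0.9,0,0,0,60],[0,0,-0.9,0,0,0,60],[-0.5,0,-0.9,0,0,0,60],[-0.5,0,-0.9,0,0,0,60],[-0.5,0,-0.9,0,0,0,60],[0,0,0,0,0,0,60],[0,0,0,0,0,0,60]]' | sed -n '1,4p'
python3 - <<'E'
from h import *
im={c:viewer.get_image(c) for c in CAL}
for c in im:
    h=cv2.cvtColor(im[c],cv2.COLOR_RGB2HSV); m=((h[...,0]>3)&(h[...,0]<14)&(h[...,1]>190)&(h[...,2]>150)); r,q=np.nonzero(m); k=(q>330)&(r<300); print(c,"orange",q[k].mean(),r[k].mean())
ms=masks("scoop"); 
for c in ms: print(c,fit("scoop",[.4775,-.331,.162],{c:ms[c]}))
for y in(.16,): print("clip",fit("clip",[.4776,-.329,y],masks("clip",("top",))))
mc=masks("grey_cup"); print("cup",fit("grey_cup",[.651,.135,0],{"top":mc["top"]}))
asc(165,186,150,195); asc(164,182,243,285)
cv2.imwrite("pics/end.png",im["top"][:,:,::-1])
E
```

```text
t: 30.9
tcp_pos: [0.3973, -0.3444, 0.1952]
orientation: [179.9, -0.1, 9.2]
contact_force: [1.1, -0.1, 0.2]
top orange 384.3103448275862 259.0344827586207
side orange 357.2 165.5
top (array([ 0.47866976, -0.33176651,  0.15911881]), {'top': np.float64(0.86)})
side (array([ 0.4775, -0.331 ,  0.162 ]), {'side': np.float64(0.0)})
clip (array([ 0.47681486, -0.33065076,  0.17397471]), {'top': np.float64(0.8)})
cup (array([0.65219914, 0.13704848, 0.03340622]), {'top': np.float64(0.77)})
165 ..................#+#######..........+.......
166 ......#.........++##########..........#......
167 ..............+#############..........#......
168 .....#.......########+++++###................
169 ............########+ooooo+##..........#.....
170 ............#######+ooooooo+#..........#.....
171 ....#.......######.+oooooooo##.........#.....
172 ....#......#######..oooooooo##.........#.....
173 ....#......####+++oooooooooo+#.........#.....
174 ....#....+##..+oooooo+oooooo++ooo......#.....
175 ....#....##...ooooooo++oooo+oooooo.....#.####
176 ....#....#...oooooooo+++++.o+ooooo.....#.+###
177 ....#.......
[... 579 characters left out ...]
....+++++++++++++++++++++++++++++++++.....
168 ....+++++++++++++++++++++++++++++++++.....
169 ....++++++++++++.++++++++++++++++++++.....
170 ....++++++++++++oooooo+++++++++++++++.....
171 ....+++++++++++oooooooo++++++++++++++.....
172 ....+++++++++++oooooooo++++++++++++++.....
173 ....+++++++++++oooooooo+++++++++++++++....
174 .....++++++++++.ooooooo+++++++++++++++....
175 .....+++++++++++oooooo++++++++++++++++....
176 .....++++++++++++oooo+++++++++++++++++....
177 .....+++++++++++++++++++++++++++++++++....
178 .....+++++++++++++++++++++++++++++++++....
179 .....+++++++++++++++++++++++++++++++++....
180 .....+++++++++++++++++++++++++++++++++....
181 .....+++++++++++++++++++++++++++++++++....
```

Four nuts are in the cup and one is in the tray. The scoop is seated with the jaw closed and the robot is clear, so I hand in.

```bash
python3 -c "
from workcell import ticket
print(ticket.close_job())"
```

```text
the job is handed in; nothing more can be done
None
```

The job is handed in at about 31 s; the hand-in gave no verdict, but the last pictures show four hazelnuts in the grey cup, one left in the tray, the scoop seated in the clip with the jaw closed, and the arm clear.

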